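Free the plaque from the easel's spring finger and lay it on the setter

TASK

On the sloping easel under the lamp bar, lift the spring finger off the porcelain plaque by its black knob before swinging it sideways, so that the plaque is not dragged, and leave it swung well clear of the plaque's place. Then take the plaque and set it down gently, face up, flat, centred and lengthwise, on the free one of the two plinths on the kiln slab; do not drop it. Leave the other plaque and the ware standing about where they are.

Things in the scene. Friction and masses are not known exactly. Their poses are not given: they have to be found in the camera images.
- easel: Fixed easel of grey-painted and dark steel, its face sloping at 30 degrees from level. Origin on the table under pedestal_top; z up. The face rises towards its +x: outward normal (-0.5, 0, 0.866), up the slope (0.866, 0, 0.5) in this frame. Steel base plate 200 by 130 mm (x -55 to 145 mm), 10 mm thick.
- pedestal_top (a point): Centre of the top of the dark rubber pedestal that carries the plaque, 80 mm above the table. Axes: x up the slope, y level, z the slope's outward normal. Pedestal 84 mm (x) by 40 mm (y), 24 mm proud of a 120 mm wide face plate (x -75 to 115 mm): the plaque overhangs it 10 mm at each long side, room for fingers. A ledge (x -52 to -46 mm, 6 mm above the top, 40 mm wide) stops the plaque's low end.
- lamp_mid (a point): Middle of the fixed white lamp bar, 24 mm thick, 150 mm long along the easel's y, about 335 mm above the table, 180 mm up the slope and 190 mm out along the normal from pedestal_top. Its thin stem stands behind it, at easel x 138 mm, to 0.36 m high. It is in the way of a gripper coming straight down on the knob: come in along the slope's normal.
- knob_mid (a point): Mid-height of the black knob on the spring finger: 16 mm across, 32 mm tall along the normal, top 15 mm above this point, the arm's upper face 17 mm below it; 26 mm from the pivot axis. It turns with the finger. Axes are the finger's: z along the slope's normal, x from foot to pivot. With the finger down it is 42 mm above the pedestal top.
- finger_pivot (a point): On the finger's pivot axis (parallel to the slope's normal), on the upper face of its arm; axes as knob_mid. 81 mm up the slope from pedestal_top and 25 mm out with the finger down. The arm is a steel bar 12 mm wide, 8 mm thick, reaching 56 mm out from the axis, with a 20 mm round collar flush with its top, on a post from the face plate.
- foot (a point): Underside of the rubber foot (10 mm across, 10 mm tall) under the arm's outer end, 50 mm from the pivot. At the start it presses inside the plaque's rim near its upper end.
- lifter (a joint): Lift of the finger along the slope's normal, m: 0 with the foot on the plaque, stops at -0.003 and 0.028. A spring pushes it down: about 3 N at 0, rising to about 6 N at 0.028, plus 1 N of weight. Let go, it goes down again, to -0.003 where nothing lies under the foot.
- finger (a joint): Swing of the finger, rad: 0 with the arm straight down the slope over the plaque; positive anticlockwise seen from outside (arm end goes to the easel's -y side); stops at -1.4 and 1.4. Slight friction (2 N at the knob) keeps it where left. The foot must rise over the plaque's 4 mm rim (8 mm is ample) to swing; beyond 0.8 either way foot and arm are clear of the plaque.
- plaque_center (a point): Centre, half-way up, of the white porcelain plaque that lies on the easel: 90 mm (x) by 60 mm (y), 11 mm thick over its raised rim (6 mm wide, 4 mm high), 7 mm within it; z out of its decorated face, x along its length; 110 g or so. Its underside is 5.5 mm below this point.
- setter_top (a point): Centre of the top face of the free plinth (setter), cream, 76 mm along x, 38 mm wide, 22 mm high, fixed on the slab: top 37 mm above the table. z up, x along its length. The plaque overhangs it by 11 mm at each long side, free for gripper fingers. Laid down, the plaque's centre is 5.5 mm above this point.
- batt: Kiln slab, fixed, 270 mm (x) by 130 mm (y), 15 mm thick, grey; origin at its underside's centre. The free and the occupied plinth stand on its middle line, 66 mm either side of its centre, lengthwise along x; which is which varies.
- plaque_b_center (a point): Centre of a second, equal plaque, lying on the other plinth. Not to be disturbed.
- cup_mid (a point): White cup, 72 mm across, 55 mm tall, half-way up. Leave standing.
- vase_mid (a point): Blue vase, 76 mm across, 135 mm tall, half-way up. Leave standing.
- bowl_mid (a point): White bowl, 110 mm across, 50 mm tall, half-way up. Leave standing.
- jar_mid (a point): Glass jar, 60 mm across, 80 mm tall, half-way up. Leave standing.
- brush_mid (a point): Brush lying on the table, 190 mm long, about 20 mm high. Leave lying.
- figurine_mid (a point): Unglazed clay figurine, 52 mm across, 130 mm tall, half-way up. Leave standing.
There are look-alikes about, which are no part of the job. What is shaped like the part that bears plaque_center but brown or pink is not meant.

How it is judged:
By the outcome, as a careful person would: the job done as asked, in the order asked, and still so for the second after the job is handed in, with the robot touching nothing.
It also fails if it takes over 64 s, if anything falls off the work surface, if the arm or the gripper's body presses on something with over 40 N, if the wrist force passes 120 N, or if a joint passes its speed limit or range.

ROBOT

A 7-joint arm with a two-finger parallel gripper is mounted at the origin on the work surface. World frame = base frame: x ahead of the robot, y to its left, z up, the work surface at z = 0. Lengths are in m, angles in rad, forces in N, time in s.
With the tool pointing down it reaches from about 0.425 to 0.975 m from the base axis. Payload 16.7 kg.
Tool frame: the origin (TCP) lies midway between the tips of the shut fingers; the grasp point (between the pads) lies 19 mm behind it; x points along the fingers, y is the direction in which the jaws open and shut, and the axes are right-handed (so a half turn about x gives the same grasp; the last joint's range is limited). The gripper opens to 85 mm and grips with 20 to 120 N. Pads are 22 mm wide; open, the fingers measure 114 mm over their backs; the gripper's body (76 mm by 85 mm) begins 54 mm behind the grasp point. The pads swing forward as they close: fully open they stand 13 mm farther back than shut.
Start: joints at [1.157, 0.426, 0.074, 1.606, -0.034, 1.111, -0.067], TCP at [0.177, -0.651, 0.211] pointing down, gripper open.
Joint ranges: [-2.85, 2.85], [-0.5, 2.14], [-1.23, 1.37], [0.21, 2.46], [-1.02, 4.16], [0.16, 2.05], [-2.73, 2.73]. Speed limits (rad/s): [1.89, 1.89, 2.39, 2.39, 3.01, 3.01, 3.01].

INTERFACE

Orientations are given as a rotation vector (axis times angle).
In Python, from station import r gives the robot as it stands. The module is installed in compiled form; this text tells all that it offers.
- The arm moves only by the tool servo_tool, never from a script. Its arguments are lists of equal length, an entry for each row: "slide": the shift along the tool's x, y, z in cm, a list of three; "twist": the turn, a rotation vector about the tool's x, y, z in degrees, a list of three; "fingers": the opening, from 0 (shut) to 1 (fully open). A call has 1 to 12 rows; each row shifts and turns the pose as measured when the row begins, along the tool's axes as they then stand; what a row does not reach is not made up. A row lasts 1/8 s, in which the tool goes at most 62.5 mm and 10.7 degrees, less where a joint would pass 70% of its speed; a pose out of reach is approached as far as the arm can. A call with a gripper value outside its range is refused whole. The fingers move at their own pace and stop on an object; "newtons" is the grip in N (left out, the last holds). Time passes only in rows, so rows that do not move let the fingers close. It gives the time, the measured TCP pose, the force and the opening at its end, in the units of the state.
- r.sense(): the state, without advancing time (a new reading comes with each control period).
- r.capture(name): name is "side" or "top"; returns the picture (384x512x3 uint8, blue, green, red); there is no depth.
- r.get_calibration(name): a dict with "fx", "fy", "cx", "cy" (pixels), "origin" and "orientation" of the camera in the world. Camera axes: x right, y down, z forward; pixel columns grow to the right and rows downward; lengths in m; the calibration is good to about 2 mm. A picture is of the moment at which its call begins. get_calibration takes no time and is no camera call.
- r.hand_in(): hands the job in, once; it reports no verdict.
The state is a dict: "clock": time; "joint_positions": joint angles; "dq": joint speeds; "joint_torque": joint torques, N m; "eef_pos": TCP position; "ee_rot": TCP orientation; "contact_force": force on the tool from outside, world axes, zero at the start; "moment": the same for the moment, N m; "opening": finger opening in m.
Only numpy, scipy, OpenCV 4.12 (cv2) and the standard library are available. Lean on these libraries where they do the work, as an engineer would, in place of code of your own. Each camera call takes 0.05 s, during which the arm holds its last target.

## Working session

There is one attempt and no reset: what is moved stays moved. The work goes in short steps, Python scripts to look and compute and a tool call to move; the robot and the scene stay as the last step left them, time stands still between calls to the robot, and variables do not carry over. Pictures are saved under pics/ and viewed, and the job is handed in when it is done.

Besides the shell and the picture viewer there is one more tool, called after "Request:" by a JSON object that holds its "name" and its "arguments", one argument or row to a line. servo_tool: Moves the arm, as the interface text tells. Its arguments: {"type":"object","properties":{"slide":{"type":"array","items":{"type":"array","items":{"type":"number"}}},"twist":{"type":"array","items":{"type":"array","items":{"type":"number"}}},"fingers":{"type":"array","items":{"type":"number"}},"newtons":{"type":"number"}},"required":["slide","twist","fingers"]}

```bash
ls; mkdir -p pics; python3 - <<'E'
from station import r
import cv2
print(r.sense())
for n in("side","top"):
    cv2.imwrite(f"pics/{n}0.png",r.capture(n)); print(n,r.get_calibration(n))
E
```

```text
pics
{'clock': 0.0, 'joint_positions': array([ 1.15652897,  0.42674908,  0.0738695 ,  1.60664275, -0.03408951,
        1.11078703, -0.06707709]), 'dq': array([ 6.38120739e-04,  1.24981712e-03,  3.09850156e-04,  2.18227354e-05,
       -2.60817807e-04,  8.65557217e-05, -8.74195270e-04]), 'joint_torque': array([-4.96232542e-05, -9.49838591e+01,  3.76121297e+00, -4.63523483e+01,
        1.94065488e-02,  1.02251308e-02, -6.80135167e-05]), 'eef_pos': array([ 0.17647258, -0.6510563 ,  0.21008401]), 'ee_rot': array([ 2.08031632,  0.2783955 , -2.08092531]), 'contact_force': array([-0.1014379 ,  0.23406814, -0.58031338]), 'moment': array([-0.04568371, -0.05253442, -0.02050097]), 'opening': 0.0852081801391493}
side {'fx': 450.1433328427632, 'fy': 450.1433328427632, 'cx': 266.69623894937627, 'cy': 194.71196151394085, 'origin': array([-0.02234305,  0.82728225,  1.05356985]), 'orientation': array([-0.80768516,  2.52065806, -1.17784245])}
top {'fx': 356.7600306002375, 'fy': 356.7600306002375, 'cx': 254.2524474602668, 'cy': 196.42681763830439, 'origin': array([0.38201761, 0.01097169, 1.22949866]), 'orientation': array([-2.15755397,  2.13904107, -0.16792621])}
```

View pics/side0.png

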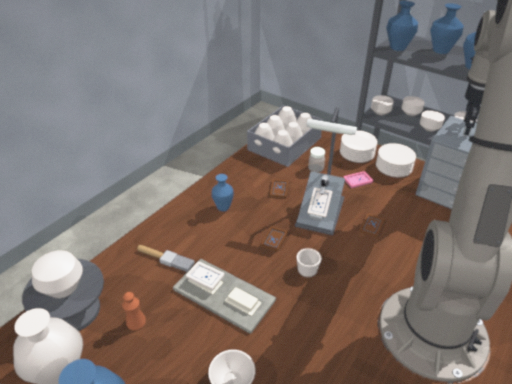

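View pics/top0.png

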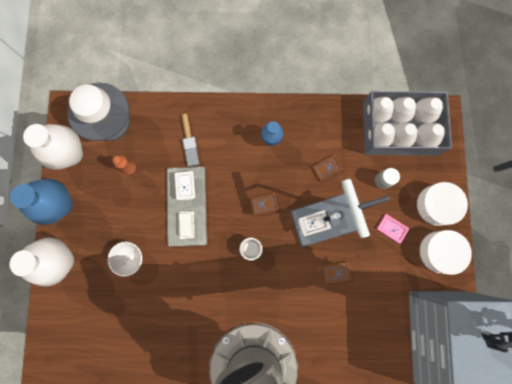

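Top view: the easel is at about (330,220), rising to the right. The slab is at (187,205) with plaque B at (184,186) and the free plinth at (187,225). I'll zoom in on both.

```bash
python3 - <<'E'
import cv2,numpy as np
t=cv2.imread("pics/top0.png"); s=cv2.imread("pics/side0.png")
a=cv2.resize(t[170:255,280:400],None,fx=5,fy=5,interpolation=cv2.INTER_CUBIC)
cv2.imwrite("pics/tz1.png",a)
b=cv2.resize(s[115:240,285:375],None,fx=4.6,fy=4.6,interpolation=cv2.INTER_CUBIC)
cv2.imwrite("pics/sz1.png",b)
c=cv2.resize(t[160:255,155:220],None,fx=6,fy=6,interpolation=cv2.INTER_CUBIC)
cv2.imwrite("pics/tz2.png",c)
d=cv2.resize(s[250:335,165:285],None,fx=6,fy=6,interpolation=cv2.INTER_CUBIC)
cv2.imwrite("pics/sz2.png",d)
E
```

```text
(no output)
```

View pics/tz1.png

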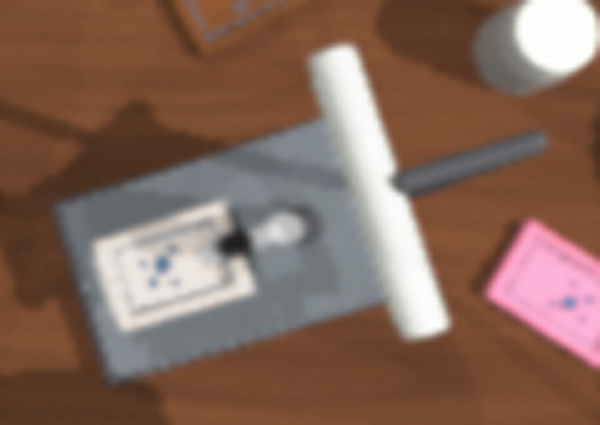

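View pics/sz1.png

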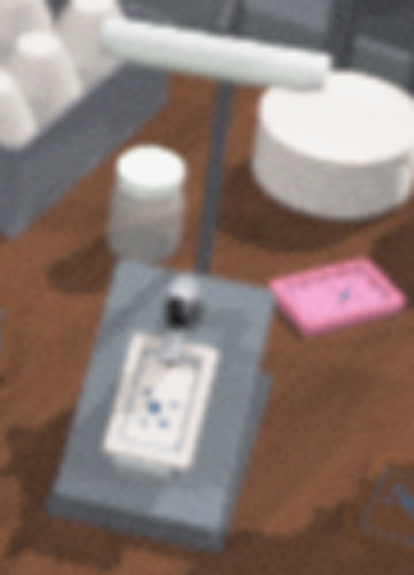

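View pics/tz2.png

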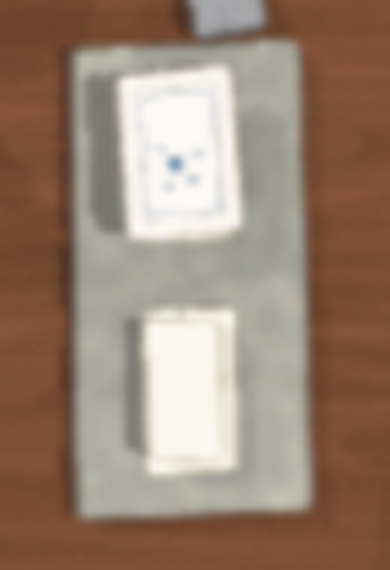

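View pics/sz2.png

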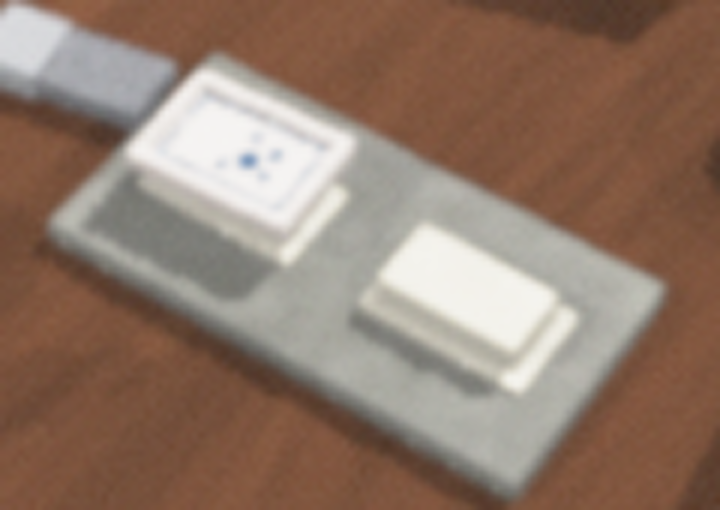

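```bash
cat > h.py <<'E'
import numpy as np,cv2
from scipy.spatial.transform import Rotation as R
from scipy.optimize import least_squares
from station import r
cal={n:r.get_calibration(n) for n in("side","top")}
def Rm(n): return R.from_rotvec(cal[n]["orientation"]).as_matrix()
def proj(n,p):
    c=cal[n]; q=(np.atleast_2d(p)-c["origin"])@Rm(n)
    return np.c_[c["fx"]*q[:,0]/q[:,2]+c["cx"],c["fy"]*q[:,1]/q[:,2]+c["cy"]]
def ray(n,uv):
    c=cal[n]; d=Rm(n)@np.array([(uv[0]-c["cx"])/c["fx"],(uv[1]-c["cy"])/c["fy"],1]); return c["origin"],d/np.linalg.norm(d)
def onz(n,uv,z):
    o,d=ray(n,uv); return o+d*(z-o[2])/d[2]
def tri(us,ut):
    A=np.zeros((3,3));b=np.zeros(3);L=[]
    for n,u in(("side",us),("top",ut)):
        o,d=ray(n,u);P=np.eye(3)-np.outer(d,d);A+=P;b+=P@o;L.append((P,o))
    p=np.linalg.solve(A,b); return p,[round(float(np.linalg.norm(P@(p-o)))*1e3,1) for P,o in L]
def unz(X,k,off): return ((np.array(X)+.5)/k-.5)+np.array(off)
S=30*np.pi/180
def easel(x,y,yaw):  # pedestal frame -> world
    Re=R.from_euler('z',yaw).as_matrix()
    M=Re@np.array([[np.cos(S),0,-np.sin(S)],[0,1,0],[np.sin(S),0,np.cos(S)]])
    return M,np.array([x,y,.08])
E
python3 - <<'E'
from h import *
T=lambda X:unz(X,5,(280,170)); Sd=lambda X:unz(X,4.6,(285,115))
# corners: low+y, up+y, up-y, low-y
ct=[T(p) for p in[(92,243),(225,203),(256,293),(125,333)]]
cs=[Sd(p) for p in[(105,450),(132,335),(218,346),(187,466)]]
P=[]
for s,t in zip(cs,ct):
    p,e=tri(s,t);P.append(p);print(p.round(4),e)
P=np.array(P);print(P.mean(0), [np.linalg.norm(P[i]-P[(i+1)%4]).round(4) for i in range(4)])
print("knobtop",tri(Sd((177,285)),T((228,240))),"pivot",tri(Sd((186,288)),T((290,228))))
print("lamp +y end, -y end",tri(Sd((106,30)),T((330,55))),tri(Sd((325,70)),T((430,330))))
# slab
T2=lambda X:unz(X,6,(155,160));S2=lambda X:unz(X,6,(165,250))
for a in[(73,48),(300,42),(312,512),(80,516)]: print("slab",onz("top",T2(a),.015).round(4))
for a in[(215,55),(665,287),(518,492),(50,228)]: print("slab s",onz("side",S2(a),.015).round(4))
for a in[(144,309),(222,311),(230,462),(150,472)]: print("plinth t",onz("top",T2(a),.037).round(4))
for a in[(425,222),(560,300),(515,360),(378,285)]: print("plinth s",onz("side",S2(a),.037).round(4))
for a in[(116,78),(228,66),(242,228),(130,240)]: print("B t",onz("top",T2(a),.048).round(4))
E
```

```text
[ 0.4841 -0.1418  0.0659] [0.7, 0.7]
[ 0.509  -0.2198  0.1072] [2.0, 2.0]
[ 0.4504 -0.2374  0.1139] [0.4, 0.4]
[ 0.4272 -0.1619  0.0662] [1.0, 1.0]
[ 0.46769343 -0.19023274  0.08831129] [np.float64(0.0917), np.float64(0.0615), np.float64(0.0923), np.float64(0.0604)]
knobtop (array([ 0.47631018, -0.20853575,  0.17555585]), [1.4, 1.4]) pivot (array([ 0.48887661, -0.25387119,  0.13842122]), [0.3, 0.3])
lamp +y end, -y end (array([ 0.55736036, -0.22759883,  0.34055221]), [0.0, 0.0]) (array([ 0.41892609, -0.27423265,  0.33733539]), [0.2, 0.2])
slab [0.6616 0.3068 0.015 ]
slab [0.6664 0.1755 0.015 ]
slab [0.3963 0.1611 0.015 ]
slab [0.3931 0.291  0.015 ]
slab s [0.6655 0.1803 0.015 ]
slab s [0.3981 0.1655 0.015 ]
slab s [0.3885 0.2938 0.015 ]
slab s [0.6561 0.3088 0.015 ]
plinth t [0.5077 0.2553 0.037 ]
plinth t [0.507  0.2117 0.037 ]
plinth t [0.4231 0.2044 0.037 ]
plinth t [0.4172 0.2484 0.037 ]
plinth s [0.5018 0.2146 0.037 ]
plinth s [0.4241 0.2136 0.037 ]
plinth s [0.4212 0.2518 0.037 ]
plinth s [0.4969 0.2557 0.037 ]
B t [0.6369 0.2738 0.048 ]
B t [0.6445 0.2112 0.048 ]
B t [0.5523 0.2003 0.048 ]
B t [0.545  0.2623 0.048 ]
```

```bash
python3 - <<'E'
from h import *
T=lambda X:unz(X,5,(280,170)); Sd=lambda X:unz(X,4.6,(285,115))
mp=[(-46,30,11),(44,30,11),(44,-30,11),(-46,-30,11),(180,75,190),(180,-75,190)]
pt=[(92,243),(225,203),(256,293),(125,333),(330,55),(430,330)]
ps=[(105,450),(132,335),(218,346),(187,466),(106,30),(325,70)]
m=np.array(mp)/1e3; ut=np.array([T(p) for p in pt]); us=np.array([Sd(p) for p in ps])
# extra: face plate corners, top view low ones
m2=np.array([(-75,60,-24),(-75,-60,-24)])/1e3; u2=np.array([T((57,205)),T((110,382))])
m3=np.array([(115,60,-24),(115,-60,-24)])/1e3; u3=np.array([Sd((118,263)),Sd((272,290))])
def W(q,m): M,o=easel(*q); return m@M.T+o
def res(q): return np.r_[(proj("top",W(q,m))-ut).ravel(),(proj("side",W(q,m))-us).ravel(),(proj("top",W(q,m2))-u2).ravel(),(proj("side",W(q,m3))-u3).ravel()]
f=least_squares(res,[.47,-.195,-1.256],loss="soft_l1"); q=f.x; print(q,np.degrees(q[2])); print(res(q).reshape(-1,2).round(1).tolist())
k=np.array([(55,0,57),(55,0,25),(81,0,25),(31,0,11)])/1e3
for n,off,kk,src in(("top",(280,170),5,"tz1"),("side",(285,115),4.6,"sz1")):
    im=cv2.imread(f"pics/{src}.png")
    for p in np.r_[proj(n,W(q,k)),proj(n,W(q,m))]:
        X=((p-off)+.5)*kk-.5; cv2.circle(im,tuple(int(v) for v in X.round()),3,(0,0,255),1)
    cv2.imwrite(f"pics/{src}_o.png",im)
E
```

```text
[ 0.46981989 -0.19466712 -1.2560267 ] -71.96502889999506
[[0.3, 0.1], [-1.1, -0.5], [-1.0, -0.4], [-0.4, -0.3], [0.0, -0.6], [0.3, 0.6], [-0.2, -0.3], [0.3, -0.3], [-0.6, 0.8], [0.1, 0.1], [-0.6, 1.2], [0.6, 0.7], [0.6, 1.1], [1.3, -0.3], [-0.0, -1.3], [1.0, -0.5]]
```

View pics/tz1_o.png

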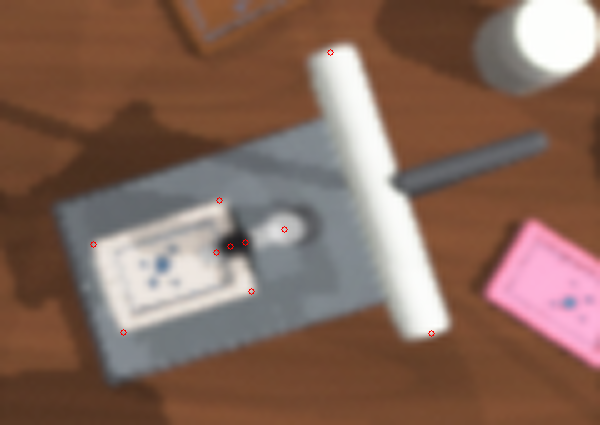

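View pics/sz1_o.png

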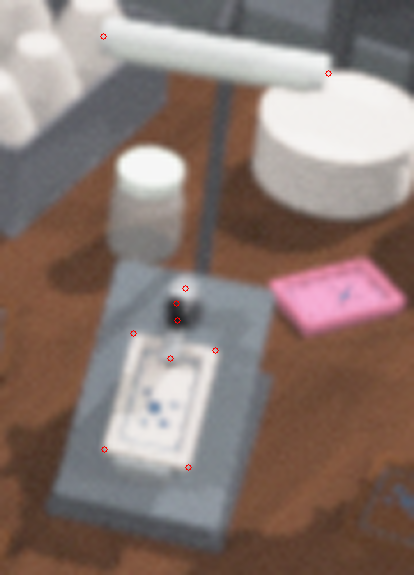

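```bash
cat >> h.py <<'E'
Q=(.470,-.195,np.radians(-72))
ME,OE=easel(*Q)
def ped(*mm): return OE+ME@(np.array(mm)/1e3)
def cur():
    s=r.sense(); return s["eef_pos"],R.from_rotvec(s["ee_rot"])
def goto(p,Rt):
    """slide (cm, current tool axes), twist deg"""
    p0,R0=cur(); return (R0.inv().apply(np.array(p)-p0)*100).round(2),np.degrees((R0.inv()*Rt).as_rotvec()).round(1)
def tool(xd,yd):
    xd=xd/np.linalg.norm(xd); yd=yd-xd*(yd@xd); yd/=np.linalg.norm(yd); return R.from_matrix(np.c_[xd,yd,np.cross(xd,yd)])
E
python3 - <<'E'
from h import *
p,R0=cur(); print(R0.as_matrix().round(3))
n=ME[:,2]; y=ME[:,1]; print(n,y)
for s in(1,-1):
    Rt=tool(-n,s*y); print(s,(R0.inv()*Rt).magnitude()*57.3, Rt.as_matrix().round(2).tolist())
    for d in(130,80,31): print(d,ped(55,0,d).round(4),goto(ped(55,0,d),Rt))
E
```

```text
[[-0.     0.262 -0.965]
 [ 0.001 -0.965 -0.262]
 [-1.    -0.001  0.   ]]
[-0.1545085   0.47552826  0.8660254 ] [0.95105652 0.30901699 0.        ]
1 96.51322866310772 [[0.15, 0.95, 0.27], [-0.48, 0.31, -0.82], [-0.87, 0.0, 0.5]]
130 [ 0.4646 -0.1785  0.2201] (array([ -0.95, -38.08, -40.17]), array([-90.5, -23.1,  24.3]))
80 [ 0.4724 -0.2023  0.1768] (array([  3.38, -35.58, -40.3 ]), array([-90.5, -23.1,  24.3]))
31 [ 0.4799 -0.2256  0.1343] (array([  7.62, -33.13, -40.42]), array([-90.5, -23.1,  24.3]))
-1 91.22189746759912 [[0.15, -0.95, -0.27], [-0.48, -0.31, 0.82], [-0.87, 0.0, -0.5]]
130 [ 0.4646 -0.1785  0.2201] (array([ -0.95, -38.08, -40.17]), array([85. , 24. , 22.8]))
80 [ 0.4724 -0.2023  0.1768] (array([  3.38, -35.58, -40.3 ]), array([85. , 24. , 22.8]))
31 [ 0.4799 -0.2256  0.1343] (array([  7.62, -33.13, -40.42]), array([85. , 24. , 22.8]))
```

```bash
cat >> h.py <<'E'
def plan(p,Rt,n,start=None):
    p0,R0=start or cur(); w=(R0.inv()*Rt).as_rotvec()
    sl=[];Rk=R0
    for k in range(n):
        sl.append((Rk.inv().apply(np.array(p)-p0)*100/n).round(1).tolist()); Rk=Rk*R.from_rotvec(w/n)
    print("slide",sl); print("twist",[np.degrees(w/n).round(1).tolist()]*1,"x",n)
def pedpose():
    p,Rc=cur(); M=R.from_matrix(ME)
    print("TCP ped mm",(ME.T@(p-OE)*1e3).round(1),"tool x in ped",(ME.T@Rc.as_matrix()[:,0]).round(3),"y",(ME.T@Rc.as_matrix()[:,1]).round(3))
    s=r.sense(); print("t",s["clock"],"F ped",(ME.T@s["contact_force"]).round(1),"open",round(s["opening"],4),"q",s["joint_positions"].round(2))
E
python3 - <<'E'
from h import *
p,R0=cur(); A=p+[0,0,.22]
Rt=tool(-ME[:,2],ME[:,1]); print(ped(55,0,320))
plan(ped(55,0,320),Rt,11,(A,R0))
E
```

```text
[ 0.43527619 -0.08813111  0.38462813]
slide [[0.4, -4.3, -3.6], [0.1, -3.8, -4.2], [-0.2, -3.1, -4.7], [-0.5, -2.4, -5.1], [-0.7, -1.6, -5.4], [-1.0, -0.8, -5.5], [-1.2, 0.0, -5.5], [-1.4, 0.8, -5.4], [-1.5, 1.7, -5.2], [-1.6, 2.4, -4.8], [-1.7, 3.2, -4.4]]
twist [[-8.2, -2.1, 2.2]] x 11
```

Request:
{"name": "servo_tool", "arguments": {
  "slide": [
    [-5.5,0,0],
    [-5.5,0,0],
    [-5.5,0,0],
    [-5.5,0,0]
  ],
  "twist": [
    [0,0,0],
    [0,0,0],
    [0,0,0],
    [0,0,0]
  ],
  "fingers": [1,1,1,1]
}}

```text
clock: 0.6
eef_pos: [0.1762, -0.6493, 0.4299]
ee_rot: [2.082, 0.291, -2.088]
contact_force: [0.8, 0.2, -0.6]
opening: 0.0858
```

Request:
{"name": "servo_tool", "arguments": {
  "slide": [
    [0.4,-4.3,-3.6],
    [0.1,-3.8,-4.2],
    [-0.2,-3.1,-4.7],
    [-0.5,-2.4,-5.1],
    [-0.7,-1.6,-5.4],
    [-1.0,-0.8,-5.5],
    [-1.2,0.0,-5.5],
    [-1.4,0.8,-5.4],
    [-1.5,1.7,-5.2],
    [-1.6,2.4,-4.8],
    [-1.7,3.2,-4.4]
  ],
  "twist": [
    [-8.2,-2.1,2.2],
    [-8.2,-2.1,2.2],
    [-8.2,-2.1,2.2],
    [-8.2,-2.1,2.2],
    [-8.2,-2.1,2.2],
    [-8.2,-2.1,2.2],
    [-8.2,-2.1,2.2],
    [-8.2,-2.1,2.2],
    [-8.2,-2.1,2.2],
    [-8.2,-2.1,2.2],
    [-8.2,-2.1,2.2]
  ],
  "fingers": [1,1,1,1,1,1,1,1,1,1,1]
}}

```text
clock: 1.98
eef_pos: [0.43, -0.0695, 0.3841]
ee_rot: [0.616, 0.906, -1.106]
contact_force: [1.6, -1.5, 0.7]
opening: 0.0854
```

```bash
python3 - <<'E'
from h import *
pedpose(); Rt=tool(-ME[:,2],ME[:,1]); print(goto(ped(55,0,200),Rt)); plan(ped(55,0,200),Rt,4)
E
```

```text
TCP ped mm [ 38.    0.7 329.2] tool x in ped [ 0.014  0.011 -1.   ] y [-0.042  0.999  0.011]
t 1.975 F ped [ 2.   1.1 -0.3] open 0.0854 q [ 0.46 -0.17 -0.76  1.99  0.44  1.28 -0.06]
(array([12.94, -0.28,  1.52]), array([ 2.4,  0.8, -0.6]))
slide [[3.2, -0.1, 0.4], [3.2, -0.1, 0.4], [3.2, -0.0, 0.4], [3.2, -0.0, 0.4]]
twist [[0.6, 0.2, -0.2]] x 4
```

Request:
{"name": "servo_tool", "arguments": {
  "slide": [
    [4.3,-0.1,0.5],
    [4.3,-0.1,0.5],
    [4.3,-0.1,0.5],
    [4,0,0],
    [4,0,0],
    [3,0,0],
    [0,0,0]
  ],
  "twist": [
    [0.8,0.3,-0.2],
    [0.8,0.3,-0.2],
    [0.8,0.3,-0.2],
    [0,0,0],
    [0,0,0],
    [0,0,0],
    [0,0,0]
  ],
  "fingers": [1,1,0.7,0.7,0.7,0.7,0.7]
}}

```text
clock: 2.85
eef_pos: [0.4729, -0.1937, 0.1787]
ee_rot: [0.65, 0.907, -1.122]
contact_force: [0.0, 0.4, 0.9]
opening: 0.0598
```

```bash
python3 - <<'E'
from h import *
pedpose(); Rt=tool(-ME[:,2],ME[:,1]); print(goto(ped(55,0,31),Rt))
for n,(a,b,c,d),k in(("top",(160,255,280,400),5),("side",(100,240,285,385),4)):
    im=r.capture(n)[a:b,c:d]; cv2.imwrite(f"pics/{n}1.png",cv2.resize(im,None,fx=k,fy=k,interpolation=cv2.INTER_CUBIC))
E
```

```text
TCP ped mm [49.1  3.1 85.6] tool x in ped [-0.003  0.006 -1.   ] y [-0.011  1.     0.006]
t 2.85 F ped [0.1 0.1 0.9] open 0.0598 q [ 0.53  0.15 -0.67  2.21  0.82  0.89 -0.36]
(array([ 5.46, -0.35,  0.61]), array([ 0.6, -0.2, -0.4]))
```

View pics/top1.png

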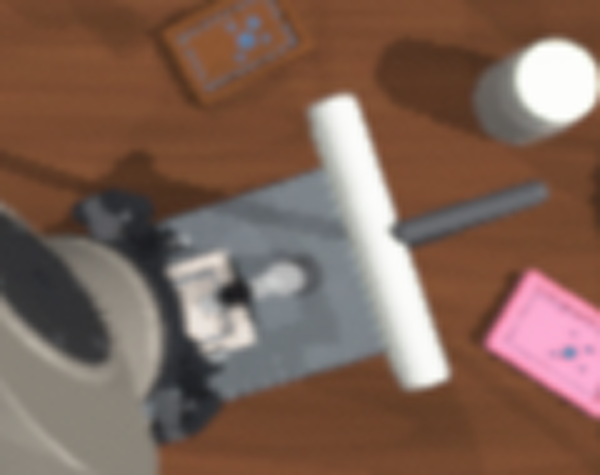

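View pics/side1.png

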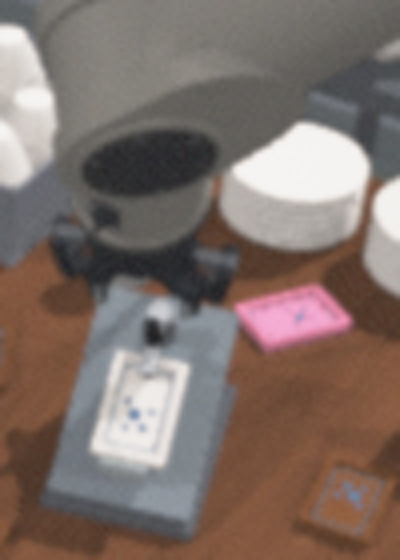

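Request:
{"name": "servo_tool", "arguments": {
  "slide": [
    [1.8,-0.2,0.3],
    [1.8,-0.2,0.3],
    [1.7,0,0],
    [0,0,0]
  ],
  "twist": [
    [0.6,0,-0.4],
    [0,0,0],
    [0,0,0],
    [0,0,0]
  ],
  "fingers": [0.7,0.7,0.7,0.7]
}}

```text
clock: 3.45
eef_pos: [0.4842, -0.2224, 0.1442]
ee_rot: [0.658, 0.892, -1.126]
contact_force: [-1.1, 0.2, -0.3]
opening: 0.0601
```

```bash
python3 - <<'E'
from h import *
pedpose(); Rt=tool(-ME[:,2],ME[:,1]); print(goto(ped(55,0,31),Rt))
for n,(a,b,c,d),k in(("top",(170,255,280,400),5),("side",(110,240,285,385),4)):
    im=r.capture(n)[a:b,c:d]; cv2.imwrite(f"pics/{n}2.png",cv2.resize(im,None,fx=k,fy=k,interpolation=cv2.INTER_CUBIC))
E
```

```text
TCP ped mm [58.5  5.  40.3] tool x in ped [ 0.004  0.011 -1.   ] y [0.002 1.    0.011]
t 3.45 F ped [-0.6 -1.   0. ] open 0.0601 q [ 0.54  0.23 -0.62  2.22  0.95  0.83 -0.45]
(array([ 0.93, -0.51, -0.35]), array([-0.1,  0.3, -0.6]))
```

View pics/side2.png

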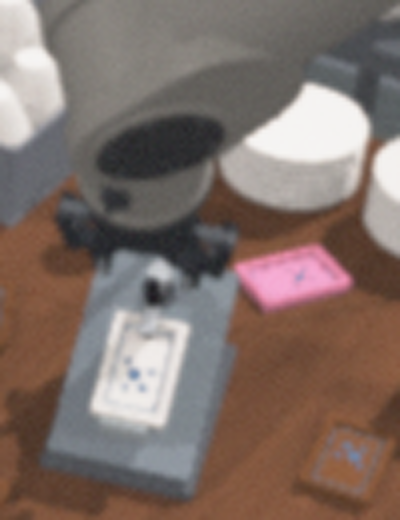

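View pics/top2.png

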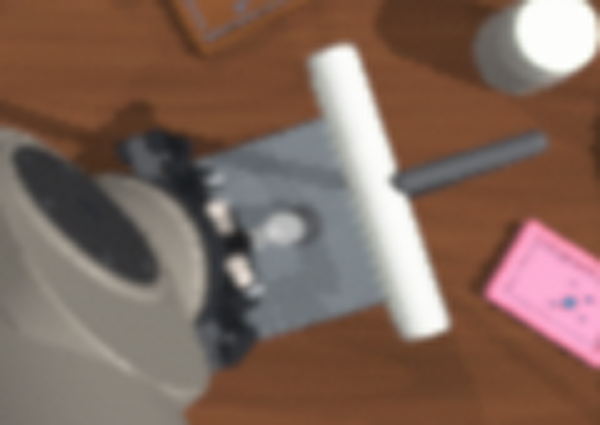

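Request:
{"name": "servo_tool", "arguments": {
  "slide": [
    [0.5,-0.5,-0.4],
    [0.3,0,0],
    [0,0,0]
  ],
  "twist": [
    [0,0.3,-0.6],
    [0,0,0],
    [0,0,0]
  ],
  "fingers": [0.7,0.7,0.7]
}}

```text
clock: 3.92
eef_pos: [0.4806, -0.2235, 0.1373]
ee_rot: [0.657, 0.898, -1.132]
contact_force: [0.3, 0.6, 0.2]
opening: 0.0599
```

```bash
python3 - <<'E'
from h import *
pedpose(); Rt=tool(-ME[:,2],ME[:,1]); print(goto(ped(55,0,31),Rt))
E
```

```text
TCP ped mm [54.9  1.3 34.4] tool x in ped [ 0.001  0.003 -1.   ] y [0.002 1.    0.003]
t 3.925 F ped [-0.3  0.5  0.4] open 0.0599 q [ 0.53  0.24 -0.62  2.22  0.96  0.83 -0.46]
(array([ 0.34, -0.13,  0.01]), array([-0.1,  0.1, -0.2]))
```

Request:
{"name": "servo_tool", "arguments": {
  "slide": [
    [0.2,-0.1,0],
    [0,0,0],
    [0,0,0],
    [0,0,0]
  ],
  "twist": [
    [0,0,0],
    [0,0,0],
    [0,0,0],
    [0,0,0]
  ],
  "fingers": [0.3,0.3,0.27,0.27],
  "newtons": 20
}}

```text
clock: 4.42
eef_pos: [0.4799, -0.2248, 0.1355]
ee_rot: [0.657, 0.898, -1.132]
contact_force: [0.1, -0.1, -0.1]
opening: 0.0232
```

```bash
python3 - <<'E'
from h import *
pedpose(); Rt=tool(-ME[:,2],ME[:,1]); print(goto(ped(55,0,31),Rt))
for n,(a,b,c,d),k in(("top",(195,240,305,355),12),("side",(150,215,300,360),9)):
    im=r.capture(n)[a:b,c:d]; cv2.imwrite(f"pics/{n}3.png",cv2.resize(im,None,fx=k,fy=k,interpolation=cv2.INTER_CUBIC))
E
```

```text
TCP ped mm [54.9  0.2 32.3] tool x in ped [ 0.001  0.003 -1.   ] y [0.002 1.    0.003]
t 4.425 F ped [ 0.   0.  -0.1] open 0.0232 q [ 0.53  0.25 -0.62  2.23  0.96  0.83 -0.46]
(array([ 0.13, -0.02,  0.01]), array([-0.1,  0.1, -0.2]))
```

View pics/side3.png

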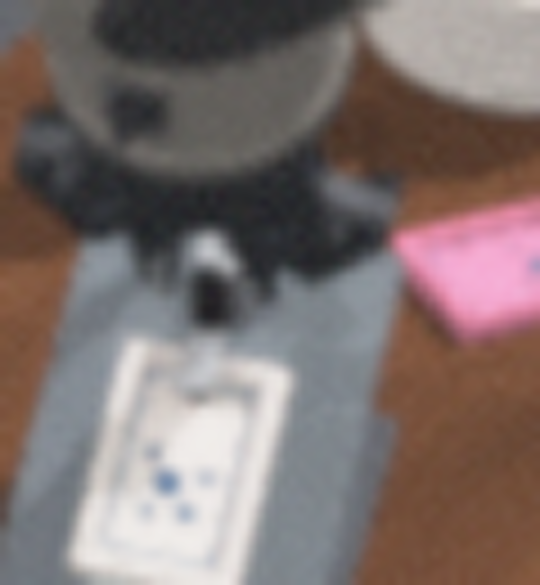

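View pics/top3.png

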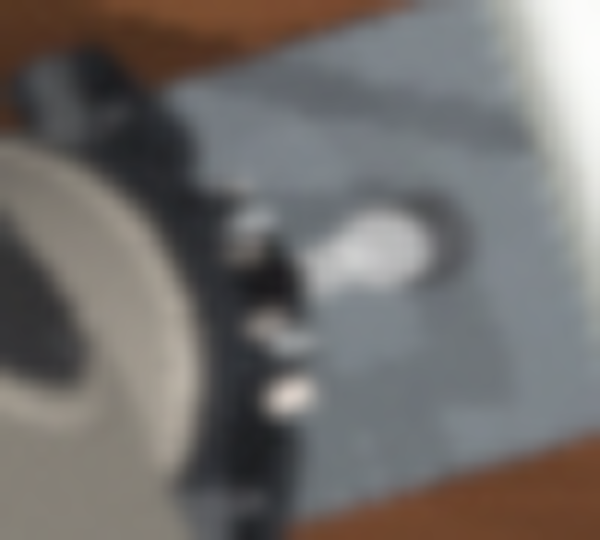

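Request:
{"name": "servo_tool", "arguments": {
  "slide": [
    [0,0,0],
    [0,0,0],
    [0,0,0],
    [0,0,0]
  ],
  "twist": [
    [0,0,0],
    [0,0,0],
    [0,0,0],
    [0,0,0]
  ],
  "fingers": [0.2,0.1,0.1,0],
  "newtons": 40
}}

```text
clock: 5.03
eef_pos: [0.4801, -0.2247, 0.1357]
ee_rot: [0.657, 0.897, -1.132]
contact_force: [-1.3, 0.7, 0.6]
opening: 0.0124
```

```bash
python3 - <<'E'
from h import *
pedpose()
E
```

```text
TCP ped mm [55.   0.4 32.6] tool x in ped [ 0.001  0.004 -1.   ] y [0.002 1.    0.004]
t 5.025 F ped [-0.6 -1.   1.1] open 0.0124 q [ 0.53  0.25 -0.62  2.23  0.96  0.83 -0.46]
```

Request:
{"name": "servo_tool", "arguments": {
  "slide": [
    [0,0,0],
    [0,0,0]
  ],
  "twist": [
    [0,0,0],
    [0,0,0]
  ],
  "fingers": [0,0]
}}

```text
clock: 5.28
eef_pos: [0.4801, -0.2247, 0.1357]
ee_rot: [0.657, 0.897, -1.132]
contact_force: [-1.0, -0.3, 1.2]
opening: 0.0127
```

```bash
python3 - <<'E'
from h import *
pedpose()
for n,(a,b,c,d),k in(("top",(195,240,305,355),12),("side",(150,215,300,360),9)):
    im=r.capture(n)[a:b,c:d]; cv2.imwrite(f"pics/{n}4.png",cv2.resize(im,None,fx=k,fy=k,interpolation=cv2.INTER_CUBIC))
E
```

```text
TCP ped mm [55.   0.4 32.5] tool x in ped [ 0.001  0.003 -1.   ] y [0.002 1.    0.003]
t 5.275 F ped [ 0.6 -1.   1.1] open 0.0127 q [ 0.53  0.25 -0.62  2.23  0.96  0.83 -0.46]
```

View pics/side4.png

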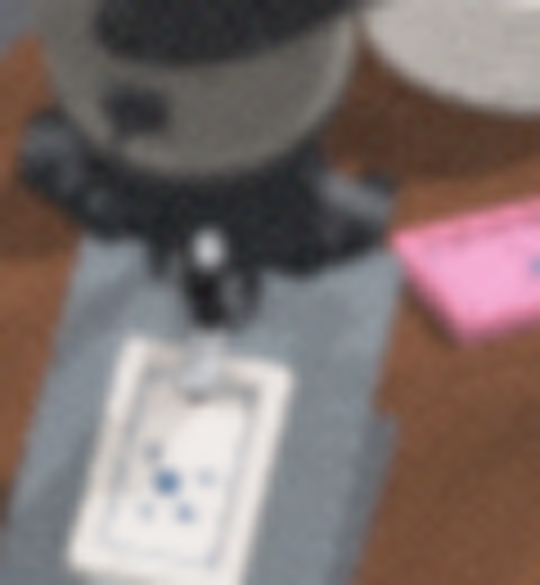

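View pics/top4.png

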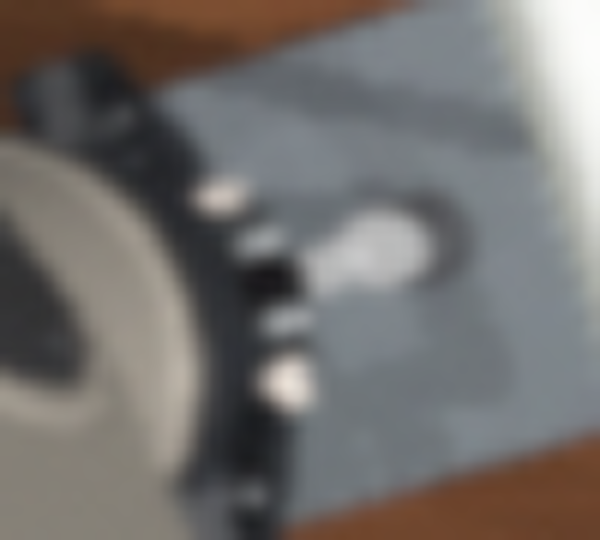

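The knob is held and the plaque has not moved (side view, same corners). Next is the lift along the normal.

Request:
{"name": "servo_tool", "arguments": {
  "slide": [
    [-0.6,0,0],
    [-0.6,0,0],
    [-0.6,0,0],
    [0,0,0]
  ],
  "twist": [
    [0,0,0],
    [0,0,0],
    [0,0,0],
    [0,0,0]
  ],
  "fingers": [0,0,0,0]
}}

```text
clock: 5.88
eef_pos: [0.4771, -0.2156, 0.1522]
ee_rot: [0.657, 0.898, -1.132]
contact_force: [1.6, -2.4, -4.7]
opening: 0.0123
```

```bash
python3 - <<'E'
from h import *
pedpose()
for n,(a,b,c,d),k in(("side",(150,215,300,360),9),):
    im=r.capture(n)[a:b,c:d]; cv2.imwrite(f"pics/{n}5.png",cv2.resize(im,None,fx=k,fy=k,interpolation=cv2.INTER_CUBIC))
E
```

```text
TCP ped mm [54.9  0.4 51.7] tool x in ped [ 0.001  0.004 -1.   ] y [0.002 1.    0.004]
t 5.875 F ped [ 0.1  0.8 -5.4] open 0.0123 q [ 0.54  0.21 -0.64  2.22  0.91  0.85 -0.43]
```

View pics/side5.png

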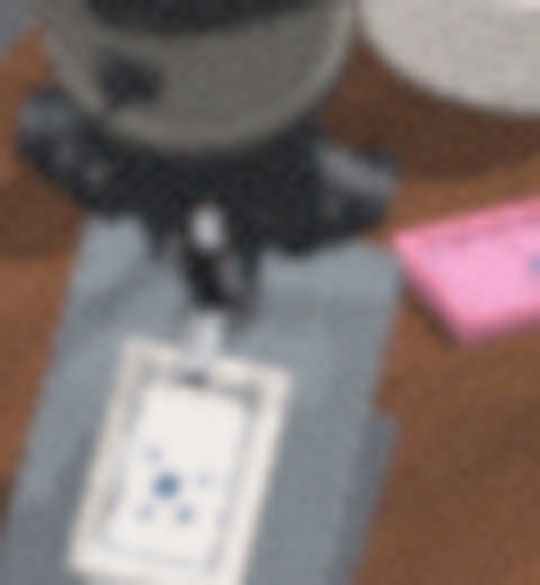

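Foot raised by 19 mm and the plaque is still in place. Next I'll swing the finger about the pivot.

Request:
{"name": "servo_tool", "arguments": {
  "slide": [
    [0,-0.35,0.02],
    [0,-0.35,0.02],
    [0,-0.35,0.02],
    [0,-0.35,0.02]
  ],
  "twist": [
    [-7.6,0,0],
    [-7.6,0,0],
    [-7.6,0,0],
    [-7.6,0,0]
  ],
  "fingers": [0,0,0,0]
}}

```text
clock: 6.42
eef_pos: [0.4658, -0.2228, 0.1536]
ee_rot: [0.207, 1.145, -0.829]
contact_force: [4.1, -2.5, -4.7]
opening: 0.0125
```

```bash
cat >> h.py <<'E'
def swing(th):
    c=ped(81-26*np.cos(th),-26*np.sin(th),51); n=ME[:,2]
    y=R.from_rotvec(n*th).apply(ME[:,1]); return goto(c,tool(-n,y))
E
python3 - <<'E'
from h import *
pedpose(); p,_=cur(); l=ME.T@(p-OE)*1e3; print("theta",np.arctan2(-l[1],81-l[0]),"rad",np.hypot(l[1],81-l[0])); print(swing(.55),swing(1.2))
E
```

```text
TCP ped mm [ 58.6 -12.6  51.2] tool x in ped [ 0.001  0.005 -1.   ] y [-0.518  0.855  0.004]
t 6.425 F ped [ 0.8  3.1 -5.9] open 0.0125 q [ 0.6   0.2  -0.68  2.24  0.91  0.83  0.13]
theta 0.5107163957509117 rad 25.69479071958751
(array([ 0.02, -0.1 , -0.03]), array([-0.3,  0.2, -0.2])) (array([ 0.02, -1.67,  0.51]), array([-37.6,   0.2,  -0.2]))
```

Request:
{"name": "servo_tool", "arguments": {
  "slide": [
    [0,-0.4,0],
    [0,-0.35,0.02],
    [0,-0.35,0.02],
    [0,-0.35,0.02],
    [0,-0.35,0.02],
    [0,0,0]
  ],
  "twist": [
    [-7.6,0,0],
    [-7.6,0,0],
    [-7.6,0,0],
    [-7.6,0,0],
    [-7.2,0,0],
    [0,0,0]
  ],
  "fingers": [0,0,0,0,0,0]
}}

```text
clock: 7.18
eef_pos: [0.4598, -0.2369, 0.1601]
ee_rot: [-0.353, 1.359, -0.4]
contact_force: [2.5, -2.2, -4.8]
opening: 0.0124
```

```bash
python3 - <<'E'
from h import *
pedpose(); p,_=cur(); l=ME.T@(p-OE)*1e3; print("theta",np.arctan2(-l[1],81-l[0]),"rad",np.hypot(l[1],81-l[0])); print(swing(1.2))
for n,(a,b,c,d),k in(("side",(150,215,300,360),9),):
    im=r.capture(n)[a:b,c:d]; cv2.imwrite(f"pics/{n}6.png",cv2.resize(im,None,fx=k,fy=k,interpolation=cv2.INTER_CUBIC))
E
```

```text
TCP ped mm [ 71.9 -22.6  51. ] tool x in ped [-0.001  0.009 -1.   ] y [-0.94   0.341  0.003]
t 7.175 F ped [ 0.1  1.7 -5.6] open 0.0124 q [ 0.68  0.18 -0.72  2.24  0.91  0.82  0.86]
theta 1.1876642005745097 rad 24.38462196095522
(array([ 0.  , -0.03, -0.16]), array([ 1.3,  0.5, -0.2]))
```

View pics/side6.png

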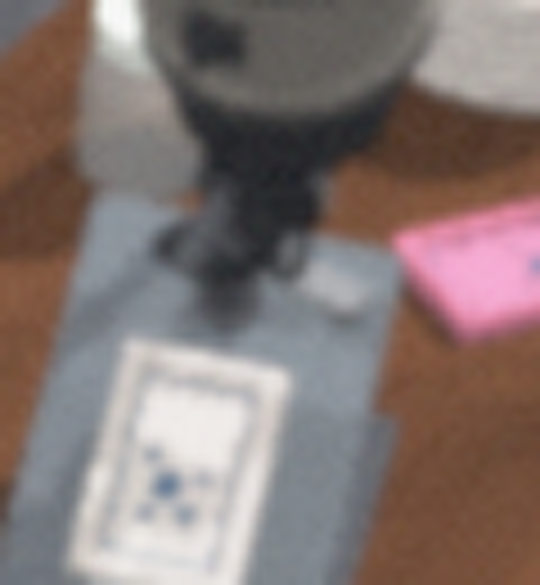

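Request:
{"name": "servo_tool", "arguments": {
  "slide": [
    [0.7,0,-0.1],
    [0.7,0,0],
    [0.6,0,0],
    [0,0,0]
  ],
  "twist": [
    [0,0,0],
    [0,0,0],
    [0,0,0],
    [0,0,0]
  ],
  "fingers": [0,0,0,0]
}}

```text
clock: 7.72
eef_pos: [0.4629, -0.2467, 0.1415]
ee_rot: [-0.347, 1.356, -0.405]
contact_force: [1.5, -0.7, 1.3]
opening: 0.0121
```

```bash
python3 - <<'E'
from h import *
pedpose(); p,_=cur(); l=ME.T@(p-OE)*1e3; print("theta",np.arctan2(-l[1],81-l[0]))
E
```

```text
TCP ped mm [ 71.4 -22.8  29.8] tool x in ped [ 0.    0.01 -1.  ] y [-0.938  0.348  0.003]
t 7.725 F ped [1.6 1.2 0.6] open 0.0121 q [ 0.67  0.22 -0.7   2.25  0.97  0.8   0.8 ]
theta 1.1735820385484943
```

Request:
{"name": "servo_tool", "arguments": {
  "slide": [
    [0,0,0],
    [0,0,0],
    [0,0,0],
    [-1.5,0,0],
    [-4,0,0],
    [-4,0,0]
  ],
  "twist": [
    [0,0,0],
    [0,0,0],
    [0,0,0],
    [0,0,0],
    [0,0,0],
    [0,0,0]
  ],
  "fingers": [0.3,0.4,0.4,0.4,0.4,0.4]
}}

```text
clock: 8.48
eef_pos: [0.4449, -0.2012, 0.2232]
ee_rot: [-0.345, 1.362, -0.405]
contact_force: [-0.8, -0.6, -0.2]
opening: 0.0341
```

```bash
python3 - <<'E'
from h import *
pedpose(); Rt=tool(-ME[:,2],ME[:,1]); plan(ped(-1,0,100),Rt,8)
for n,(a,b,c,d),k in(("top",(180,255,285,395),5),("side",(150,240,290,380),6)):
    im=r.capture(n)[a:b,c:d]; cv2.imwrite(f"pics/{n}7.png",cv2.resize(im,None,fx=k,fy=k,interpolation=cv2.INTER_CUBIC))
E
```

```text
TCP ped mm [ 70.  -25.8 125. ] tool x in ped [-0.004  0.004 -1.   ] y [-0.937  0.348  0.005]
t 8.475 F ped [ 0.2 -0.9 -0.3] open 0.0341 q [ 0.69  0.03 -0.77  2.2   0.69  0.9   1.02]
slide [[0.3, 0.9, -0.0], [0.3, 0.9, -0.1], [0.3, 0.9, -0.3], [0.3, 0.8, -0.4], [0.3, 0.8, -0.5], [0.3, 0.7, -0.7], [0.3, 0.6, -0.8], [0.3, 0.5, -0.8]]
twist [[8.7, -0.0, -0.0]] x 8
```

View pics/side7.png

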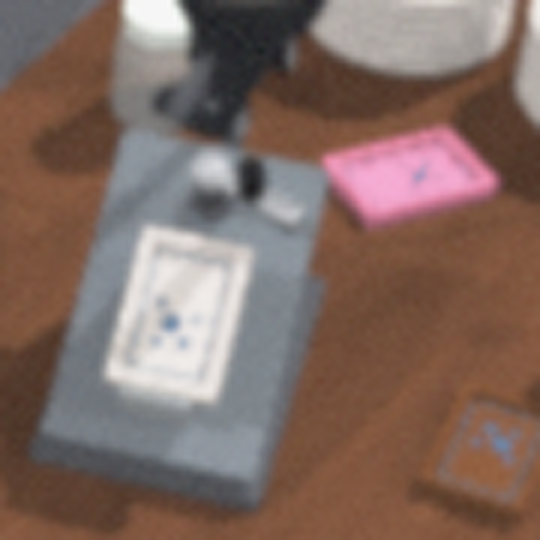

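View pics/top7.png

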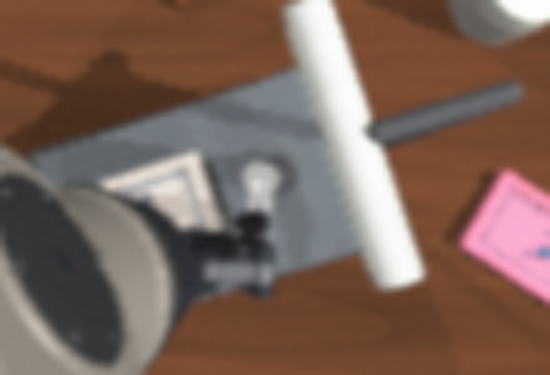

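Request:
{"name": "servo_tool", "arguments": {
  "slide": [
    [0.3,0.9,0],
    [0.3,0.9,-0.1],
    [0.3,0.9,-0.3],
    [0.3,0.8,-0.4],
    [0.3,0.8,-0.5],
    [0.3,0.7,-0.7],
    [0.3,0.6,-0.8],
    [0.3,0.5,-0.8],
    [0,0,0]
  ],
  "twist": [
    [8.7,0,0],
    [8.7,0,0],
    [8.7,0,0],
    [8.7,0,0],
    [8.7,0,0],
    [8.7,0,0],
    [8.7,0,0],
    [8.7,0,0],
    [0,0,0]
  ],
  "fingers": [0.4,0.4,0.6,0.8,1,1,1,1,1]
}}

```text
clock: 9.7
eef_pos: [0.4573, -0.1472, 0.1654]
ee_rot: [0.688, 0.877, -1.149]
contact_force: [0.4, 0.6, 0.4]
opening: 0.0856
```

```bash
python3 - <<'E'
from h import *
pedpose(); Rt=tool(-ME[:,2],ME[:,1]); print(goto(ped(-1,0,40),Rt),goto(ped(-1,0,-17),Rt))
E
```

```text
TCP ped mm [-0.1  2.6 98.6] tool x in ped [ 0.002  0.006 -1.   ] y [0.04  0.999 0.006]
t 9.7 F ped [-0.2  0.6  0.5] open 0.0856 q [ 0.51  0.17 -0.77  2.25  0.84  0.93 -0.55]
(array([ 5.86, -0.3 , -0.09]), array([-2.3,  0.1, -0.3])) (array([11.56, -0.33, -0.1 ]), array([-2.3,  0.1, -0.3]))
```

Request:
{"name": "servo_tool", "arguments": {
  "slide": [
    [2.8,-0.3,-0.1],
    [2.8,-0.1,0],
    [2.6,0,0],
    [0,0,0]
  ],
  "twist": [
    [-2.3,0,0],
    [0,0,0],
    [0,0,0],
    [0,0,0]
  ],
  "fingers": [1,1,1,1]
}}

```text
clock: 10.2
eef_pos: [0.4665, -0.1891, 0.0924]
ee_rot: [0.64, 0.906, -1.12]
contact_force: [-0.2, -0.1, 0.7]
opening: 0.0853
```

```bash
python3 - <<'E'
from h import *
pedpose(); Rt=tool(-ME[:,2],ME[:,1]); print(goto(ped(-1,0,-17),Rt))
for n,(a,b,c,d),k in(("top",(180,255,285,395),5),("side",(150,240,290,380),6)):
    im=r.capture(n)[a:b,c:d]; cv2.imwrite(f"pics/{n}8.png",cv2.resize(im,None,fx=k,fy=k,interpolation=cv2.INTER_CUBIC))
E
```

```text
TCP ped mm [ 0.4 -1.5 14.1] tool x in ped [ 0.002  0.006 -1.   ] y [-0.018  1.     0.006]
t 10.2 F ped [ 0.4 -0.2  0.6] open 0.0853 q [ 0.51  0.32 -0.69  2.29  1.08  0.85 -0.67]
(array([ 3.11,  0.13, -0.15]), array([ 1.1,  0.1, -0.3]))
```

View pics/side8.png

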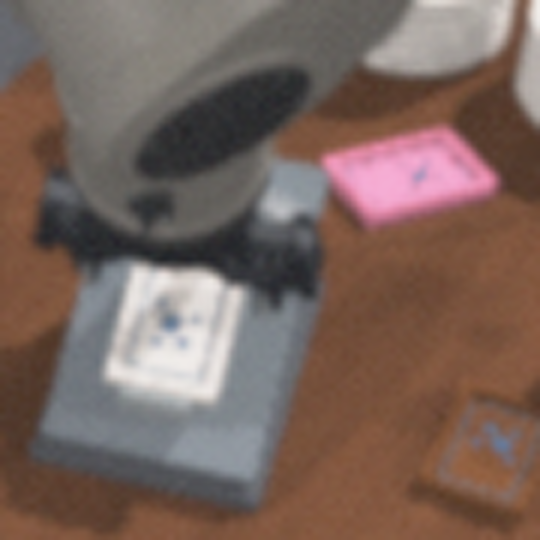

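View pics/top8.png

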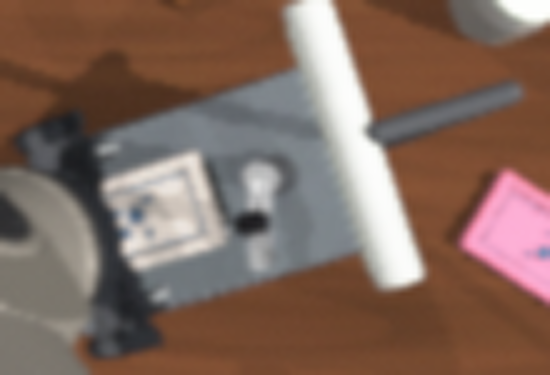

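Request:
{"name": "servo_tool", "arguments": {
  "slide": [
    [1.6,0.1,-0.1],
    [1.4,0,0],
    [0,0,0]
  ],
  "twist": [
    [1.1,0,-0.3],
    [0,0,0],
    [0,0,0]
  ],
  "fingers": [1,1,1]
}}

```text
clock: 10.68
eef_pos: [0.475, -0.2006, 0.071]
ee_rot: [0.654, 0.892, -1.129]
contact_force: [-0.7, 0.2, -0.3]
opening: 0.0855
```

```bash
python3 - <<'E'
from h import *
pedpose(); Rt=tool(-ME[:,2],ME[:,1]); print(goto(ped(-1,0,-17),Rt))
E
```

```text
TCP ped mm [  1.5   3.  -11.2] tool x in ped [ 0.006  0.007 -1.   ] y [0.    1.    0.007]
t 10.675 F ped [-0.5 -0.7 -0.1] open 0.0855 q [ 0.5   0.38 -0.66  2.28  1.16  0.84 -0.74]
(array([ 0.57, -0.31, -0.25]), array([-0. ,  0.4, -0.4]))
```

Request:
{"name": "servo_tool", "arguments": {
  "slide": [
    [0.5,-0.3,-0.2],
    [0.1,0,0],
    [0,0,0]
  ],
  "twist": [
    [0,0.4,-0.4],
    [0,0,0],
    [0,0,0]
  ],
  "fingers": [1,1,0.85]
}}

```text
clock: 11.05
eef_pos: [0.4733, -0.2022, 0.0666]
ee_rot: [0.655, 0.9, -1.131]
contact_force: [0.3, -0.4, 1.0]
opening: 0.0726
```

```bash
python3 - <<'E'
from h import *
pedpose(); Rt=tool(-ME[:,2],ME[:,1]); print(goto(ped(-1,0,-17),Rt))
for n,(a,b,c,d),k in(("top",(195,240,300,345),12),("side",(165,225,295,350),9)):
    im=r.capture(n)[a:b,c:d]; cv2.imwrite(f"pics/{n}9.png",cv2.resize(im,None,fx=k,fy=k,interpolation=cv2.INTER_CUBIC))
E
```

```text
TCP ped mm [  0.1   1.  -15.5] tool x in ped [ 0.     0.002 -1.   ] y [-0.     1.     0.002]
t 11.05 F ped [0.9 0.2 0.6] open 0.0726 q [ 0.5   0.39 -0.66  2.28  1.16  0.83 -0.74]
(array([ 0.15, -0.1 , -0.11]), array([ 0. ,  0. , -0.1]))
```

View pics/side9.png

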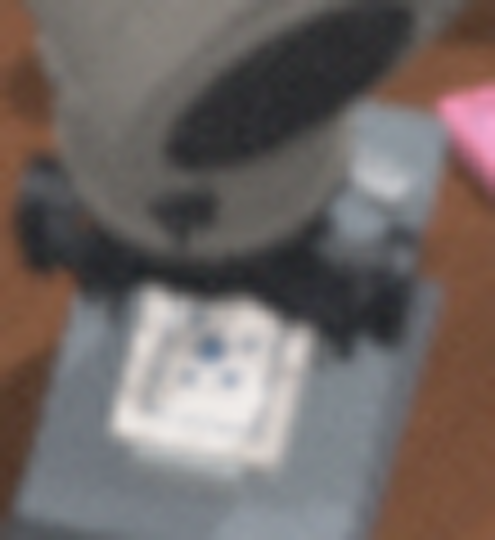

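View pics/top9.png

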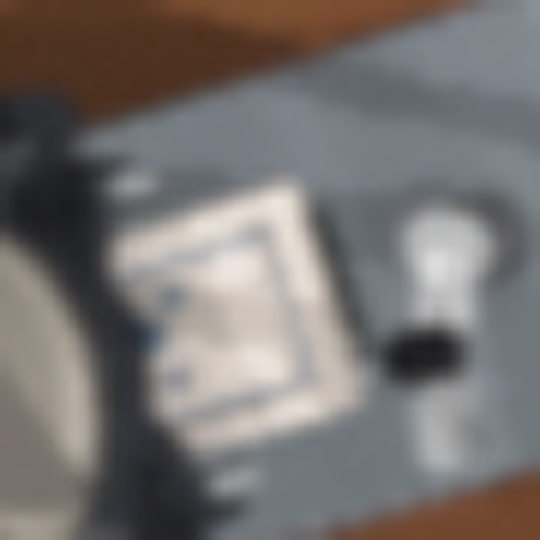

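Request:
{"name": "servo_tool", "arguments": {
  "slide": [
    [0.1,-0.1,-0.1],
    [0,0,0],
    [0,0,0],
    [0,0,0]
  ],
  "twist": [
    [0,0,0],
    [0,0,0],
    [0,0,0],
    [0,0,0]
  ],
  "fingers": [0.8,0.74,0.68,0.6],
  "newtons": 35
}}

```text
clock: 11.65
eef_pos: [0.4721, -0.2019, 0.0656]
ee_rot: [0.654, 0.899, -1.132]
contact_force: [-0.8, 0.8, 2.5]
opening: 0.0581
```

```bash
python3 - <<'E'
from h import *
pedpose()
E
```

```text
TCP ped mm [ -1.   -0.2 -16.1] tool x in ped [ 0.001  0.002 -1.   ] y [-0.001  1.     0.002]
t 11.65 F ped [ 0.4 -0.5  2.7] open 0.0581 q [ 0.5   0.39 -0.66  2.29  1.17  0.83 -0.75]
```

Request:
{"name": "servo_tool", "arguments": {
  "slide": [
    [0,0,0],
    [-0.7,0,0],
    [-1,0,0],
    [-1,0,0],
    [-1,0,0],
    [0,0,0]
  ],
  "twist": [
    [0,0,0],
    [0,0,0],
    [0,0,0],
    [0,0,0],
    [0,0,0],
    [0,0,0]
  ],
  "fingers": [0,0,0,0,0,0]
}}

```text
clock: 12.4
eef_pos: [0.466, -0.1826, 0.1004]
ee_rot: [0.654, 0.899, -1.131]
contact_force: [0.2, -0.6, -2.1]
opening: 0.058
```

```bash
python3 - <<'E'
from h import *
pedpose()
for n,(a,b,c,d),k in(("top",(180,255,285,395),5),("side",(150,240,290,380),6)):
    im=r.capture(n)[a:b,c:d]; cv2.imwrite(f"pics/{n}10.png",cv2.resize(im,None,fx=k,fy=k,interpolation=cv2.INTER_CUBIC))
E
```

```text
TCP ped mm [-1.1  0.1 24.1] tool x in ped [ 0.001  0.003 -1.   ] y [-0.001  1.     0.003]
t 12.4 F ped [-0.5 -0.  -2.1] open 0.058 q [ 0.5   0.31 -0.71  2.28  1.05  0.86 -0.67]
```

View pics/side10.png

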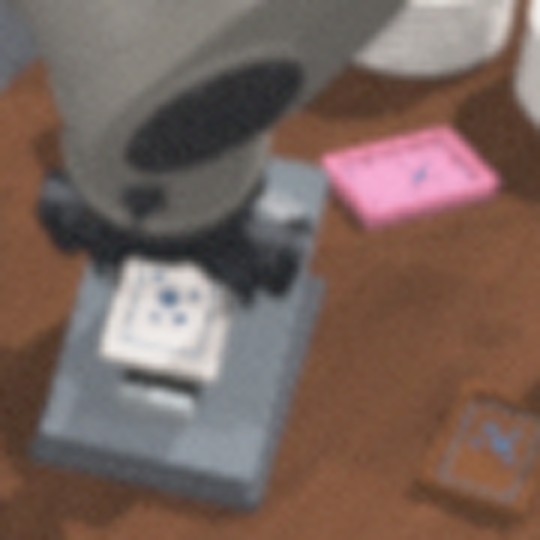

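View pics/top10.png

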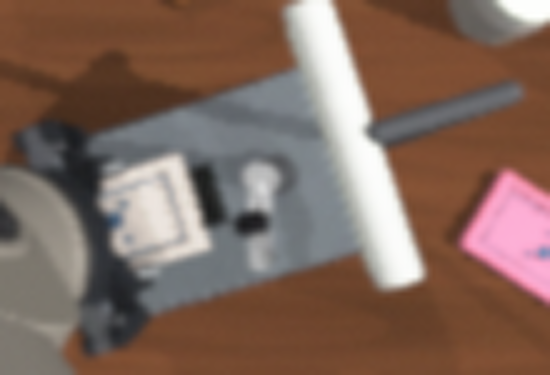

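Request:
{"name": "servo_tool", "arguments": {
  "slide": [
    [-3,0,0],
    [-4,0,0],
    [-3,0,0]
  ],
  "twist": [
    [0,0,0],
    [0,0,0],
    [0,0,0]
  ],
  "fingers": [0,0,0]
}}

```text
clock: 12.88
eef_pos: [0.448, -0.1353, 0.1854]
ee_rot: [0.654, 0.905, -1.135]
contact_force: [0.4, -1.3, -0.6]
opening: 0.058
```

```bash
cat >> h.py <<'E'
YS=np.radians(3.2); PS=np.array([.462,.232,.037]); XS=np.array([np.cos(YS),np.sin(YS),0]); YY=np.array([-np.sin(YS),np.cos(YS),0])
RS=tool(np.array([0,0,-1.]),YY)
def pls():
    p,Rc=cur(); s=r.sense(); d=p-PS; print("TCP rel plinth mm",(d@XS*1e3).round(1),(d@YY*1e3).round(1),(d[2]*1e3).round(1)); M=Rc.as_matrix(); print("x",M[:,0].round(3),"yaw err deg",np.degrees(np.arctan2(M[:,1]@XS,M[:,1]@YY)).round(2),"t",s["clock"],"F",s["contact_force"].round(1),"open",s["opening"].round(4),"q",s["joint_positions"].round(2))
E
python3 - <<'E'
from h import *
pedpose(); plan([.462,.232,.16],RS,11)
E
```

```text
TCP ped mm [ -2.4  -2.5 123.1] tool x in ped [-0.003 -0.003 -1.   ] y [-0.002  1.    -0.003]
t 12.875 F ped [ 0.9  0.  -1.2] open 0.058 q [ 0.52  0.12 -0.8   2.23  0.76  0.97 -0.46]
slide [[-1.4, 1.2, -2.8], [-1.2, 1.5, -2.7], [-1.1, 1.9, -2.6], [-0.9, 2.2, -2.4], [-0.7, 2.5, -2.1], [-0.6, 2.7, -1.9], [-0.4, 2.9, -1.6], [-0.3, 3.1, -1.2], [-0.1, 3.2, -0.9], [0.0, 3.3, -0.5], [0.1, 3.3, -0.1]]
twist [[-6.7, 2.3, 1.8]] x 11
```

Request:
{"name": "servo_tool", "arguments": {
  "slide": [
    [-1.4,1.2,-2.8],
    [-1.2,1.5,-2.7],
    [-1.1,1.9,-2.6],
    [-0.9,2.2,-2.4],
    [-0.7,2.5,-2.1],
    [-0.6,2.7,-1.9],
    [-0.4,2.9,-1.6],
    [-0.3,3.1,-1.2],
    [-0.1,3.2,-0.9],
    [0,3.3,-0.5],
    [0.1,3.3,-0.1],
    [0,0,0]
  ],
  "twist": [
    [-6.7,2.3,1.8],
    [-6.7,2.3,1.8],
    [-6.7,2.3,1.8],
    [-6.7,2.3,1.8],
    [-6.7,2.3,1.8],
    [-6.7,2.3,1.8],
    [-6.7,2.3,1.8],
    [-6.7,2.3,1.8],
    [-6.7,2.3,1.8],
    [-6.7,2.3,1.8],
    [-6.7,2.3,1.8],
    [0,0,0]
  ],
  "fingers": [0,0,0,0,0,0,0,0,0,0,0,0]
}}

```text
clock: 14.38
eef_pos: [0.4533, 0.24, 0.1606]
ee_rot: [-0.072, 1.587, 0.085]
contact_force: [1.0, -1.3, -0.7]
opening: 0.0581
```

```bash
python3 - <<'E'
from h import *
pls(); print(goto([.462,.232,.10],RS))
E
```

```text
TCP rel plinth mm -8.3 8.4 123.6Traceback (most recent call last):
  File "<stdin>", line 2, in <module>
  File "h.py", line 51, in pls
    p,Rc=cur(); s=r.sense(); d=p-PS; print("TCP rel plinth mm",(d@XS*1e3).round(1),(d@YY*1e3).round(1),(d[2]*1e3).round(1)); M=Rc.as_matrix(); print("x",M[:,0].round(3),"yaw err deg",np.degrees(np.arctan2(M[:,1]@XS,M[:,1]@YY)).round(2),"t",s["clock"],"F",s["contact_force"].round(1),"open",s["opening"].round(4),"q",s["joint_positions"].round(2))
                                                                                                                                                                                                                                                                                                  ^^^^^^^^^^^^^^^^^^
AttributeError: 'float' object has no attribute 'round'
```

```bash
sed -i 's/s\["opening"\].round(4)/round(s["opening"],4)/' h.py; python3 - <<'E'
from h import *
pls(); print(goto([.462,.232,.08],RS))
E
```

```text
TCP rel plinth mm -8.3 8.4 123.6
x [-0.018  0.008 -1.   ] yaw err deg -2.51 t 14.375 F [ 1.  -1.3 -0.7] open 0.0581 q [ 0.32  0.44 -1.14  1.96  0.44  1.04  0.66]
(array([ 8.04, -0.95,  0.93]), array([ 2.5, -1. , -0.5]))
```

Request:
{"name": "servo_tool", "arguments": {
  "slide": [
    [2.2,-0.5,0.5],
    [2.2,-0.4,0.4],
    [2.2,0,0],
    [1.2,0,0],
    [0,0,0]
  ],
  "twist": [
    [1.2,-0.5,-0.2],
    [1.2,-0.5,-0.3],
    [0,0,0],
    [0,0,0],
    [0,0,0]
  ],
  "fingers": [0,0,0,0,0]
}}

```text
clock: 15.0
eef_pos: [0.4627, 0.2277, 0.079]
ee_rot: [-0.042, 1.57, 0.035]
contact_force: [-0.2, -0.8, -0.9]
opening: 0.0577
```

```bash
python3 - <<'E'
from h import *
pls(); print(goto([.462,.232,.03],RS))
for n,(a,b,c,d),k in(("top",(160,255,155,220),6),("side",(240,335,165,285),6)):
    im=r.capture(n)[a:b,c:d]; cv2.imwrite(f"pics/{n}11.png",cv2.resize(im,None,fx=k,fy=k,interpolation=cv2.INTER_CUBIC))
E
```

```text
TCP rel plinth mm 0.5 -4.3 42.0
x [ 0.    -0.004 -1.   ] yaw err deg 0.4 t 15.0 F [-0.2 -0.8 -0.9] open 0.0577 q [ 0.23  0.53 -1.01  2.03  0.59  0.9   0.51]
(array([ 4.9 ,  0.45, -0.05]), array([-0.4, -0. ,  0.2]))
```

View pics/side11.png

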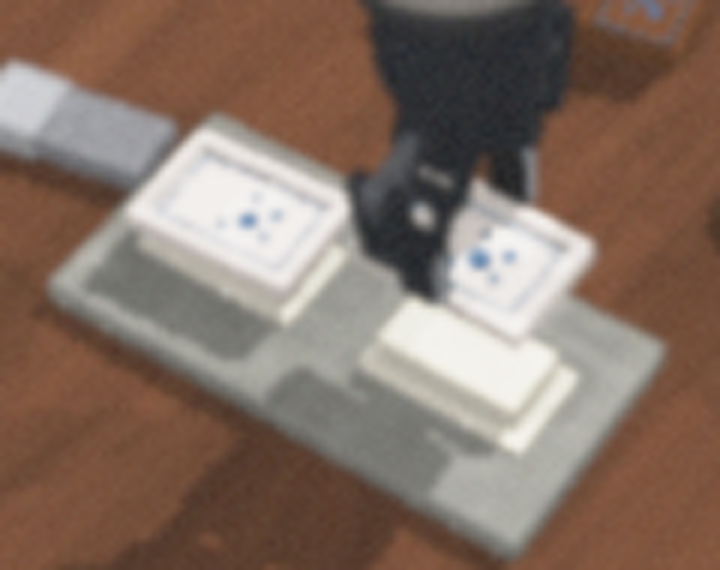

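View pics/top11.png

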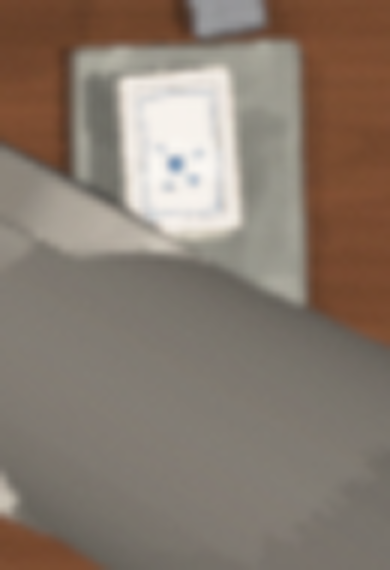

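```bash
python3 - <<'E'
from h import *
S2=lambda X:unz(X,6,(165,240))
p,Rc=cur(); c=p+Rc.apply([-.0216,0,0])
for a in[(597,245),(518,333)]:
    for z in(.103,.106,.109):
        w=onz("side",S2(a),z); print(a,z,(Rc.inv().apply(w-c)*1e3).round(1))
E
```

```text
(597, 245) 0.103 [ -1.4 -32.6 -46.5]
(597, 245) 0.106 [ -4.4 -30.5 -47.7]
(597, 245) 0.109 [ -7.4 -28.4 -49. ]
(518, 333) 0.103 [ -1.6  26.5 -43.8]
(518, 333) 0.106 [ -4.6  28.3 -45.1]
(518, 333) 0.109 [ -7.6  30.2 -46.4]
```

Request:
{"name": "servo_tool", "arguments": {
  "slide": [
    [1.6,0.4,0],
    [1.6,0.1,0],
    [0.9,0,0],
    [0,0,0]
  ],
  "twist": [
    [-0.4,0,0.2],
    [0,0,0],
    [0,0,0],
    [0,0,0]
  ],
  "fingers": [0,0,0,0]
}}

```text
clock: 15.6
eef_pos: [0.4635, 0.2336, 0.0367]
ee_rot: [-0.044, 1.568, 0.044]
contact_force: [0.2, 0.0, -2.3]
opening: 0.0583
```

```bash
python3 - <<'E'
from h import *
pls(); print(goto([.462,.232,.021],RS))
a=[]
for i in range(6): a.append(r.capture("side").astype(float))
im=np.mean(a,0).astype(np.uint8); cv2.imwrite("pics/side12full.png",im)
cv2.imwrite("pics/side12.png",cv2.resize(im[270:330,210:275],None,fx=9,fy=9,interpolation=cv2.INTER_CUBIC))
E
```

```text
TCP rel plinth mm 1.6 1.6 -0.3
x [ 0.002  0.001 -1.   ] yaw err deg -0.02 t 15.6 F [ 0.2  0.  -2.3] open 0.0583 q [ 0.17  0.59 -0.96  2.05  0.67  0.84  0.45]
(array([ 1.57, -0.16, -0.16]), array([ 0. ,  0.1, -0. ]))
```

View pics/side12.png

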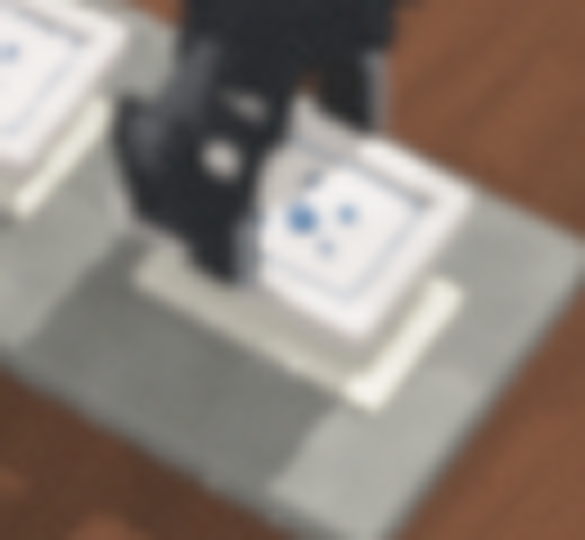

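```bash
python3 - <<'E'
from h import *
S2=lambda X:unz(X,9,(210,270))
p,Rc=cur(); c=p+Rc.apply([-.0216,0,0]); RSi=np.c_[XS,YY]
P=[]
for a in[(473,190),(361,330)]:
    w=onz("side",S2(a),.0638);P.append(w); print(a,w,(Rc.inv().apply(w-c)*1e3).round(1))
P=np.array(P); mid=P.mean(0); e=P[0]-P[1]; print("len",np.linalg.norm(e),"yaw of short edge",np.degrees(np.arctan2(e[0],-e[1])))
cen=mid+.045*XS; print("plaque centre side",cen, "TCP",p, "rel side plinth mm",(((cen[:2]-[.461,.2336])@np.c_[XS[:2],YY[:2]])*1e3).round(1))
E
```

```text
(473, 190) [0.42043352 0.19926538 0.0638    ] [ -4.5 -32.  -45.6]
(361, 330) [0.41746925 0.25967251 0.0638    ] [ -4.4  28.5 -45.2]
len 0.060479823793331104 yaw of short edge 2.809341900570057
plaque centre side [0.46388122 0.23198091 0.0638    ] TCP [0.46426976 0.23374459 0.0379623 ] rel side plinth mm [ 2.8 -1.8]
```

Request:
{"name": "servo_tool", "arguments": {
  "slide": [
    [0.7,0,-0.3],
    [0.6,0,0],
    [0,0,0]
  ],
  "twist": [
    [0,0,0],
    [0,0,0],
    [0,0,0]
  ],
  "fingers": [0,0,0]
}}

```text
clock: 16.27
eef_pos: [0.4613, 0.2333, 0.0242]
ee_rot: [-0.043, 1.565, 0.044]
contact_force: [1.2, 0.2, -0.3]
opening: 0.058
```

```bash
python3 - <<'E'
from h import *
pls(); print(goto([.4615,.234,.021],RS))
a=[]
for i in range(4): a.append(r.capture("side").astype(float))
im=np.mean(a,0).astype(np.uint8); cv2.imwrite("pics/side13full.png",im)
cv2.imwrite("pics/side13.png",cv2.resize(im[270:330,210:275],None,fx=9,fy=9,interpolation=cv2.INTER_CUBIC)); pls()
E
```

```text
TCP rel plinth mm -0.6 1.3 -12.8
x [ 0.005  0.001 -1.   ] yaw err deg 0.04 t 16.275 F [ 1.2  0.2 -0.3] open 0.058 q [ 0.15  0.61 -0.94  2.06  0.69  0.81  0.42]
(array([0.33, 0.07, 0.02]), array([-0. ,  0.3, -0. ]))
TCP rel plinth mm -0.3 1.6 -12.1
x [ 0.006  0.001 -1.   ] yaw err deg 0.05 t 16.475 F [-0.   0.4 -1.1] open 0.0582 q [ 0.16  0.61 -0.94  2.06  0.69  0.81  0.42]
```

View pics/side13.png

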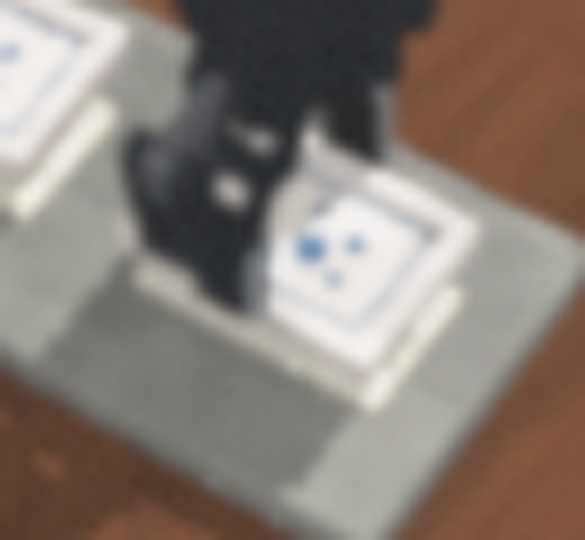

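```bash
python3 - <<'E'
from h import *
S2=lambda X:unz(X,9,(210,270))
P=np.array([onz("side",S2(a),.0515) for a in[(482,225),(370,361)]])
cen=P.mean(0)+.045*XS; e=P[0]-P[1]; print(np.linalg.norm(e),np.degrees(np.arctan2(e[0],-e[1])),cen,(((cen[:2]-[.461,.2336])@np.c_[XS[:2],YY[:2]])*1e3).round(1))
# remeasure plinth from initial picture mask: upper face
im=cv2.imread("pics/side0.png"); cv2.imwrite("pics/pl.png",cv2.resize(im[280:320,220:270],None,fx=14,fy=14,interpolation=cv2.INTER_CUBIC))
E
```

```text
0.05929572758019617 1.7634213844083606 [0.4600645  0.23270715 0.0515    ] [-1.  -0.8]
```

View pics/pl.png

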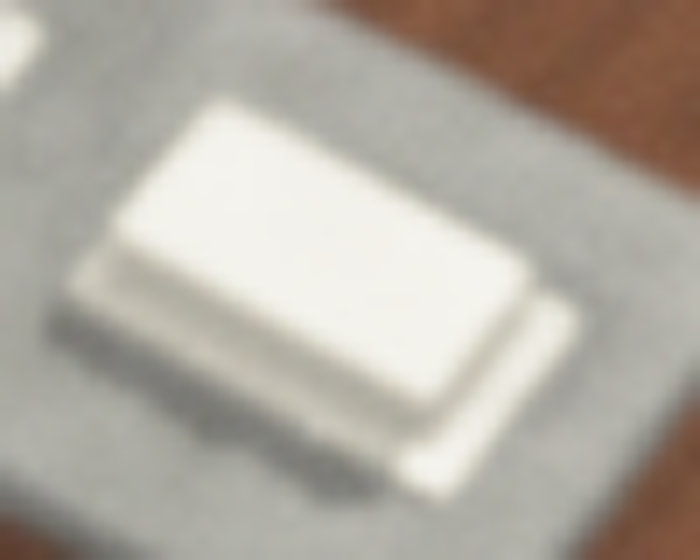

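```bash
python3 - <<'E'
from h import *
C=[(222,95),(535,268),(430,408),(112,232)]
P=np.array([onz("side",unz(a,14,(220,280)),.037) for a in C]); print(P.round(4),P.mean(0),[np.linalg.norm(P[i]-P[(i+1)%4]).round(4) for i in range(4)])
E
```

```text
[[0.5024 0.214  0.037 ]
 [0.4263 0.2114 0.037 ]
 [0.4233 0.2497 0.037 ]
 [0.4991 0.2532 0.037 ]] [0.46275917 0.23207094 0.037     ] [np.float64(0.0762), np.float64(0.0384), np.float64(0.0758), np.float64(0.0394)]
```

Request:
{"name": "servo_tool", "arguments": {
  "slide": [
    [0.15,-0.1,0.25],
    [0.1,0,0],
    [0,0,0]
  ],
  "twist": [
    [0,0.3,0],
    [0,0,0],
    [0,0,0]
  ],
  "fingers": [0,0,0]
}}

```text
clock: 16.85
eef_pos: [0.4647, 0.2327, 0.0224]
ee_rot: [-0.042, 1.57, 0.044]
contact_force: [0.3, -0.0, -0.2]
opening: 0.0581
```

```bash
python3 - <<'E'
from h import *
pls(); print(goto([.464,.233,.021],RS))
E
```

```text
TCP rel plinth mm 2.7 0.5 -14.6
x [ 0.     0.001 -1.   ] yaw err deg 0.06 t 16.85 F [ 0.3 -0.  -0.2] open 0.0581 q [ 0.16  0.62 -0.94  2.06  0.69  0.82  0.43]
(array([ 0.14,  0.03, -0.07]), array([-0.1,  0. , -0.1]))
```

Request:
{"name": "servo_tool", "arguments": {
  "slide": [
    [0.1,0,0],
    [0,0,0]
  ],
  "twist": [
    [0,0,0],
    [0,0,0]
  ],
  "fingers": [0,0]
}}

```text
clock: 17.1
eef_pos: [0.4647, 0.2327, 0.0213]
ee_rot: [-0.042, 1.57, 0.044]
contact_force: [-0.5, 0.8, -0.8]
opening: 0.0583
```

```bash
python3 - <<'E'
from h import *
pls()
E
```

```text
TCP rel plinth mm 2.7 0.5 -15.7
x [ 0.     0.001 -1.   ] yaw err deg 0.06 t 17.1 F [-0.5  0.8 -0.8] open 0.0583 q [ 0.16  0.62 -0.93  2.06  0.69  0.81  0.43]
```

Request:
{"name": "servo_tool", "arguments": {
  "slide": [
    [0.1,0,0],
    [0,0,0]
  ],
  "twist": [
    [0,0,0],
    [0,0,0]
  ],
  "fingers": [0,0]
}}

```text
clock: 17.35
eef_pos: [0.4647, 0.2327, 0.0203]
ee_rot: [-0.042, 1.57, 0.044]
contact_force: [-0.1, -0.7, -1.6]
opening: 0.0582
```

Request:
{"name": "servo_tool", "arguments": {
  "slide": [
    [0.1,0,0],
    [0,0,0]
  ],
  "twist": [
    [0,0,0],
    [0,0,0]
  ],
  "fingers": [0,0]
}}

```text
clock: 17.6
eef_pos: [0.4647, 0.2327, 0.0202]
ee_rot: [-0.043, 1.569, 0.043]
contact_force: [-1.7, -2.6, 3.9]
opening: 0.0582
```

Contact has been made (z stopped at 20.2 mm, about +5 N). One look before release.

```bash
python3 - <<'E'
from h import *
pls()
im=r.capture("side"); cv2.imwrite("pics/side14.png",cv2.resize(im[270:330,210:275],None,fx=9,fy=9,interpolation=cv2.INTER_CUBIC))
E
```

```text
TCP rel plinth mm 2.8 0.6 -16.8
x [ 0.001  0.    -1.   ] yaw err deg 0.06 t 17.6 F [-1.7 -2.6  3.9] open 0.0582 q [ 0.15  0.62 -0.93  2.06  0.7   0.81  0.43]
```

View pics/side14.png

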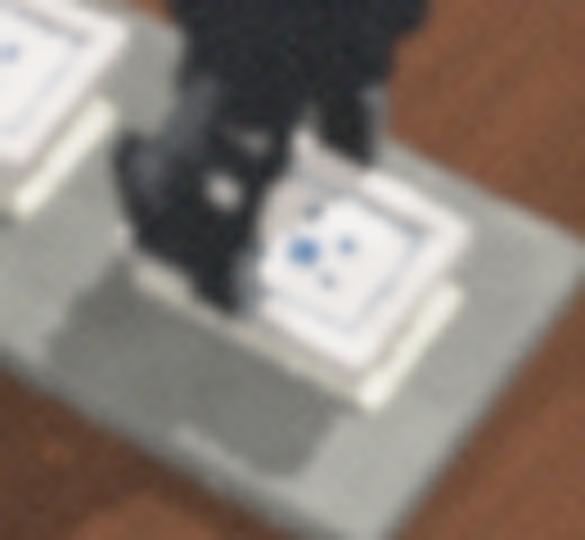

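```bash
python3 - <<'E'
from h import *
S2=lambda X:unz(X,9,(210,270))
P=np.array([onz("side",S2(a),.048) for a in[(472,228),(360,363)]])
cen=P.mean(0)+.045*XS; e=P[0]-P[1]; print(np.linalg.norm(e),np.degrees(np.arctan2(e[0],-e[1])),cen,(((cen[:2]-[.4628,.2321])@np.c_[XS[:2],YY[:2]])*1e3).round(1))
E
```

```text
0.05909172730846024 1.6245827175408591 [0.46349006 0.23311121 0.048     ] [0.7 1. ]
```

Request:
{"name": "servo_tool", "arguments": {
  "slide": [
    [0,0,0],
    [0,0,0],
    [0,0,0],
    [0,0,0]
  ],
  "twist": [
    [0,0,0],
    [0,0,0],
    [0,0,0],
    [0,0,0]
  ],
  "fingers": [0.74,0.8,0.9,1]
}}

```text
clock: 18.15
eef_pos: [0.4648, 0.2328, 0.0202]
ee_rot: [-0.043, 1.569, 0.044]
contact_force: [-0.1, 0.4, -0.3]
opening: 0.0854
```

Request:
{"name": "servo_tool", "arguments": {
  "slide": [
    [-1.5,0,0],
    [-3,0,0],
    [-4,0,0],
    [-4,-1,0],
    [-2,-4,0],
    [0,-5,0],
    [0,-5,0],
    [0,-5,0],
    [0,-4,0],
    [0,0,0]
  ],
  "twist": [
    [0,0,0],
    [0,0,0],
    [0,0,0],
    [0,0,0],
    [0,0,0],
    [0,0,0],
    [0,0,0],
    [0,0,0],
    [0,0,0],
    [0,0,0]
  ],
  "fingers": [1,1,1,1,1,1,1,1,1,1]
}}

```text
clock: 19.4
eef_pos: [0.4783, -0.0113, 0.1779]
ee_rot: [-0.047, 1.565, 0.047]
contact_force: [-0.8, 0.5, 0.2]
opening: 0.0854
```

```bash
python3 - <<'E'
from h import *
pls()
t=r.capture("top"); s=r.capture("side"); cv2.imwrite("pics/top15.png",t); cv2.imwrite("pics/side15.png",s)
cv2.imwrite("pics/top15z.png",cv2.resize(t[160:255,155:220],None,fx=6,fy=6,interpolation=cv2.INTER_CUBIC))
cv2.imwrite("pics/side15z.png",cv2.resize(s[250:335,165:285],None,fx=6,fy=6,interpolation=cv2.INTER_CUBIC))
E
```

```text
TCP rel plinth mm 2.7 -243.8 140.9
x [ 0.005 -0.    -1.   ] yaw err deg -0.25 t 19.4 F [-0.8  0.5  0.2] open 0.0854 q [ 0.88  0.32 -1.14  2.02  0.34  1.    1.2 ]
```

View pics/top15.png

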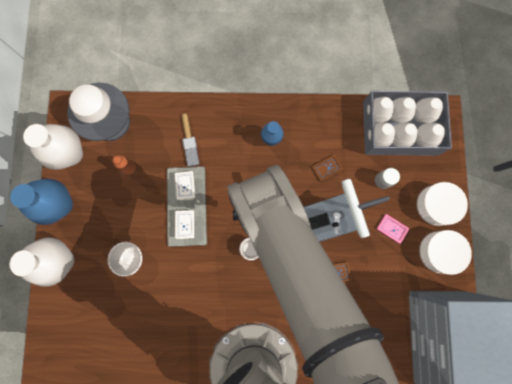

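View pics/top15z.png

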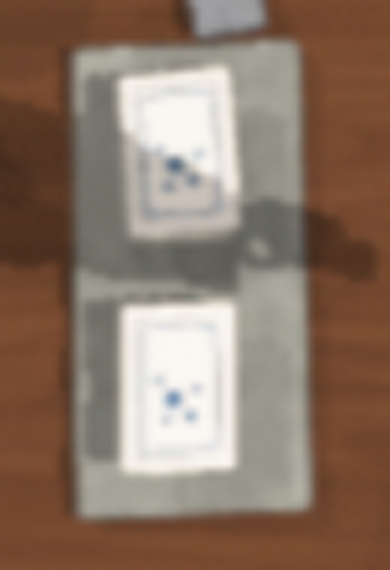

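View pics/side15z.png

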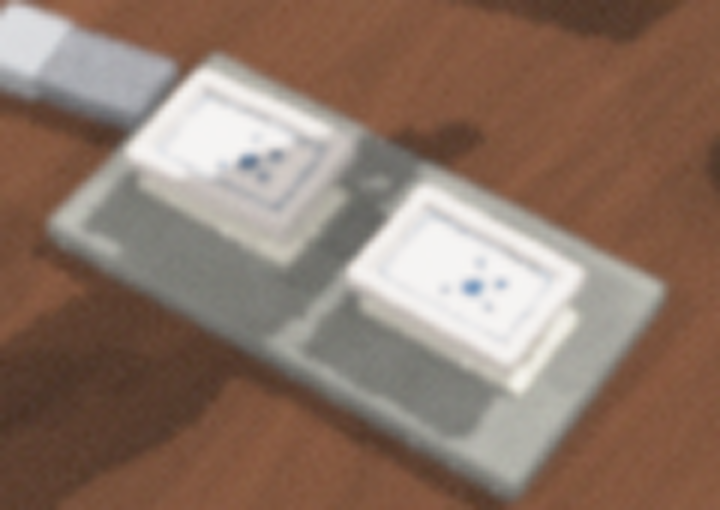

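View pics/side15.png

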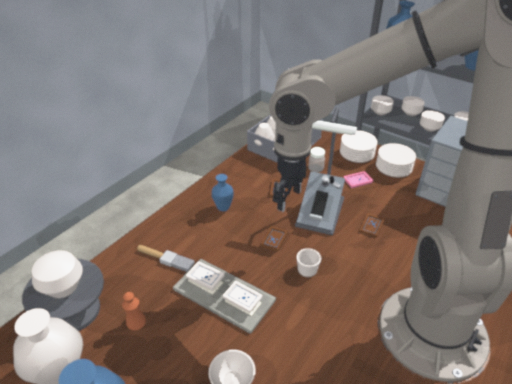

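```bash
python3 - <<'E'
from h import *
def rep(nm,n,U,C,plc):
    P=np.array([onz(n,U(a),.048) for a in C]); c=P.mean(0); L=[np.linalg.norm(P[i]-P[(i+1)%4]).round(4) for i in range(4)]
    e=(P[0]+P[1]-P[2]-P[3]); d=c[:2]-plc
    print(nm,c.round(4),L,"yaw",np.degrees(np.arctan2(e[1],e[0])).round(1),"rel mm",(d@np.c_[XS[:2],YY[:2]]*1e3).round(1))
T2=lambda X:unz(X,6,(155,160));S2=lambda X:unz(X,6,(165,250))
# slab-derived plinth per camera
ts=np.array([.5294,.2336])-.066*XS[:2]; ss=np.array([.4628,.2321])
rep("top","top",T2,[(120,305),(238,298),(238,470),(121,472)],ts)
rep("side","side",S2,[(425,182),(347,270),(510,370),(585,268)][:2]+[(585,268),(510,370)],ss)
s0=cv2.imread("pics/side0.png").astype(int);s1=cv2.imread("pics/side15.png").astype(int)
for k,(a,b,c,d) in dict(fig=(285,335,115,150),cup=(245,280,290,325),vase=(170,215,205,240),bowl=(345,384,205,260),brush=(240,275,130,195)).items():
    print(k,np.abs(s0-s1)[a:b,c:d].mean().round(1))
cv2.imwrite("pics/ez.png",cv2.resize(cv2.imread("pics/side15.png")[160:240,270:360],None,fx=6,fy=6,interpolation=cv2.INTER_CUBIC))
E
```

```text
top [0.4642 0.232  0.048 ] [np.float64(0.0653), np.float64(0.0948), np.float64(0.0639), np.float64(0.092)] yaw 2.3 rel mm [0.9 2. ]
side [0.4636 0.2323 0.048 ] [np.float64(0.0609), np.float64(0.1087), np.float64(0.0646), np.float64(0.1133)] yaw 1.1 rel mm [0.8 0.1]
fig 5.9
cup 7.6
vase 3.7
bowl 16.3
brush 2.5
```

View pics/ez.png

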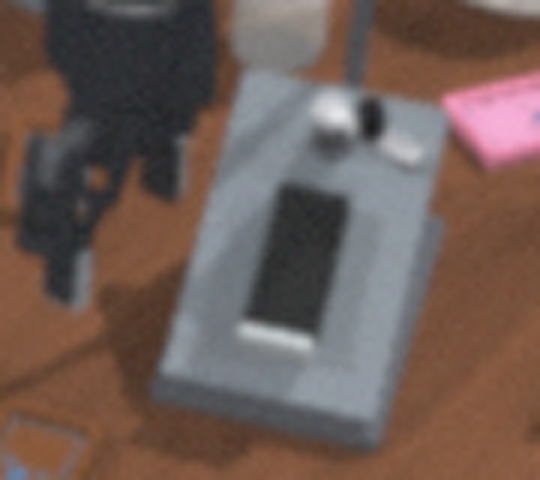

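```bash
python3 -c "
from station import r
print(r.hand_in())"
```

```text
the job is handed in; nothing more can be done
None
```

The job is done and handed in. The porcelain plaque lies face up on the free plinth, and the spring finger is swung clear of its old place. The robot clock read about 19.5 s of the 64 s allowed.

- **Spring finger:** I gripped the black knob and lifted it 19 mm along the slope's normal, with about 5.5 N of spring force. I then swung it to about 1.17 rad, lowered it to its stop and let go. The plaque had not moved in the side picture.
- **Plaque:** I took it by its long sides, lifted it off along the normal and levelled it. I lowered it onto the plinth until contact at about 4–5 N, then opened the fingers and backed away.

**Last checks:**
- The plaque lies 0.8–0.9 mm off centre lengthwise in both views. Across, it is 2.0 mm off in the top view and 0.1 mm in the side view. The two cameras disagree by about that much, so the true error is probably 1–2 mm.
- Turn relative to the plinth is small: 2.3° from the top view against 3.2° measured for the slab. The side view's turn figure is not usable, because I listed its corners in the wrong order.
- Plaque B and the cup, vase, brush and figurine look unmoved. The bowl's patch of the picture changed more than the others, which I put down to shadow from the arm. I did not measure its position again, nor the jar's.

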